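# Stand the tumbler-toy blanks ballast down and right the paint bottles

## Task

Get this place ready for painting: stand every wooden tumbler blank upright on the green mat with its ballasted end down (the ends look alike, so lift each one to feel which end is heavy), and stand every toppled paint bottle upright, cap up, on the dark wooden board. Leave the jar of brushes and the finished toy standing where they are.

Things in the scene. Friction and masses are not known exactly. Their poses are not given: they have to be found in the camera images.
- blank1_center (a point): Wooden tumbler-toy blank, lying at the start: pale square bar 44 x 44 mm, 130 mm long, its two ends alike (4 mm high shallow domes), orange band round the middle, a yellow band towards each end. Unseen ballast in one end, which one differs from start to start. This point is its centre; x along its length (the sign does not tell the ballasted end), y and z across its flat sides.
- blank2_center (a point): Look-alike of blank1, same size, point, axes. Each weighs about 0.42 kg, 0.3 kg of it the ballast; the centre of mass is 29 mm from the middle towards that end: held level by the middle it pulls 0.12 N m. Grip across two opposite flat sides (44 mm). Let go on the ballasted end within 20 degrees of upright it rocks upright and rests (centre 65 mm up) in a few seconds; on the other end it topples at once.
- bottle1_center (a point): Blue squat plastic paint bottle, lying on a flat side at the start, may be absent. 100 mm long overall: a body 60 x 60 mm in section, 80 mm long, with a white paper band, then a round white cap 36 mm across, 20 mm long. This point is its centre, half-way along; x points from base to cap: base at -50 mm, end of the body at +30 mm, end of the cap at +50 mm.
- bottle2_center (a point): Red paint bottle like bottle1, same size, point and axes; may be absent. Each weighs 0.27 to 0.37 kg; the base is flat and thick, so that the centre of mass is only 32 mm from it; let go within about 20 degrees of upright it rocks back onto the base.
- bottle3_center (a point): Yellow paint bottle like bottle1, same size, point and axes; may be absent. A bottle may be gripped across two opposite flat sides (60 mm) of its body, whose middle lies at x = -10 mm, or, when it stands, by the cap.
- mat_top (a point): Green painting mat with two thin white lines, fixed flat on the table, 160 mm (x) by 310 mm (y), 4 mm thick, on the far part of the table, on the left or on the right. This point is the centre of its top face; z points up.
- board_top (a point): Dark wooden paint board, fixed flat on the table beside the mat, 160 mm (x) by 310 mm (y), 12 mm thick. This point is the centre of its top face; z points up.
- brushjar_center (a point): Glass jar full of paint brushes, 72 mm across, 100 mm tall without the brushes (220 mm with them), standing at the left edge of the work. This point is half-way up the glass; z points up.
- toy_center (a point): Finished painted tumbler toy, red square body 44 mm wide with a yellow round head, 136 mm tall, standing at the right edge of the work. This point is on its axis 65 mm above its foot; z points up.

How it is judged:
At the end, for the whole second after the job is handed in: Each blank present stands on the mat on its ballasted end, within 11 degrees of upright; each bottle present stands on its base on the board, cap up, within 8 degrees; their centres over mat or board; the brush jar and the toy stand upright, never moved over 50 mm (x of blank1_center in the frame of mat_top between -0.085 and 0.085 m and y of blank1_center in the frame of mat_top between -0.16 and 0.16 m and z of blank1_center in the frame of mat_top between 0.055 and 0.073 m and angle between the x axis of each of blank1_center, blank2_center and the z axis of mat_top, either way round below 0.2 rad and x of blank2_center in the frame of mat_top between -0.085 and 0.085 m and y of blank2_center in the frame of mat_top between -0.16 and 0.16 m and z of blank2_center in the frame of mat_top between 0.055 and 0.073 m and x of bottle1_center in the frame of board_top between -0.085 and 0.085 m and y of bottle1_center in the frame of board_top between -0.16 and 0.16 m and z of bottle1_center in the frame of board_top between 0.04 and 0.058 m and angle between each of bottle1_center, bottle2_center, bottle3_center's own x axis and vertical below 0.15 rad and x of bottle2_center in the frame of board_top between -0.085 and 0.085 m and y of bottle2_center in the frame of board_top between -0.16 and 0.16 m and z of bottle2_center in the frame of board_top between 0.04 and 0.058 m and x of bottle3_center in the frame of board_top between -0.085 and 0.085 m and y of bottle3_center in the frame of board_top between -0.16 and 0.16 m and z of bottle3_center in the frame of board_top between 0.04 and 0.058 m and angle between each of brushjar_center, toy_center's own z axis and vertical below 0.2 rad); the robot touches nothing.
It fails at once if the jar of brushes is knocked over or pushed away (angle between brushjar_center's own z axis and vertical above 0.6 rad or distance of brushjar_center from where it was at the start of the episode above 0.05 m).
It fails at once if the finished toy is knocked over or pushed away (angle between toy_center's own z axis and vertical above 0.6 rad or distance of toy_center from where it was at the start of the episode above 0.05 m).
Of bottle1, bottle2, bottle3 only 2 to 3 are there at a start; the rules pass over those that are not, and their reading is None.
At some moment in a run one of bottle1, bottle2, bottle3 may be knocked a few centimetres aside while the robot is not near it.
Once in a run the grip may slacken for a moment while it holds something.
It also fails if it takes over 210 s, if anything falls off the work surface, if the arm or the gripper's body presses on something with over 40 N, if the wrist force passes 120 N, or if a joint passes its speed limit or range.

## Robot

A 6-joint arm with a two-finger parallel gripper is mounted at the origin on the work surface. World frame = base frame: x ahead of the robot, y to its left, z up, the work surface at z = 0. Lengths are in m, angles in rad, forces in N, time in s.
With the tool pointing down it reaches from about 0.35 to 0.975 m from the base axis. Payload 4.9 kg.
Tool frame: the origin (TCP) lies midway between the tips of the shut fingers; the grasp point (between the pads) lies 19 mm behind it; z points along the fingers, y is the line along which they close (so a half turn about z gives the same grasp; the last joint's range is limited). The gripper opens to 85 mm and grips with 20 to 120 N. Pads are 22 mm wide; open, the fingers measure 114 mm over their backs; the gripper's body (76 mm by 85 mm) begins 54 mm behind the grasp point. The pads swing forward as they close: fully open they stand 13 mm farther back than shut.
Start: joints at [1.149, 0.053, 1.613, -0, 1.476, -0.119], TCP at [0.186, 0.597, 0.231] pointing down, gripper open.
Joint ranges: [-3.01, 3.01], [-1.01, 2.22], [0.06, 2.58], [-1.02, 4.17], [0.09, 2.62], [-3.14, 3.14]. Speed limits (rad/s): [2.57, 2.57, 3.14, 3.14, 3.14, 3.14].

## Interface

Orientations are given as a rotation vector (axis times angle).
In Python, from station import ctrl, optics, job gives the robot as it stands.
- The arm moves only by the shell command python3 -m jog 'ROWS' [OPENING] [FORCE]. ROWS is JSON, a list of rows, each a list of 2 entries, a list of its own where there are three numbers: the shift along the tool's x, y, z in m, then the turn, a rotation vector about the tool's x, y, z in rad. A call has 1 to 5 rows; each row is the pose to reach, as a shift and turn from the pose commanded when the call began, along the tool's axes at that moment; what a row does not reach only later rows make up. A row lasts 1/10 s, in which the tool goes at most 50 mm and 8.59 degrees, less where a joint would pass 70% of its speed; a pose out of reach is approached as far as the arm can. A call with a gripper value outside its range is refused whole. OPENING is the opening, from 0 (shut) to 1 (fully open), set as the call begins (- or left out, the last holds). The fingers move at their own pace and stop on an object; FORCE is the grip in N (left out, the last holds). Time passes only in rows, so rows that repeat a pose let the fingers close. It gives the time, the measured TCP pose, the force, the opening and the grip force at its end, in the units of the state.
- ctrl.get_obs(): the state, without advancing time (a new reading comes with each control period).
- optics.get_image(name): name is "scene" or "top" or "wrist"; returns a dict with "image" (400x640x3 uint8, blue, green, red), "fx", "fy", "cx", "cy" (pixels), "rvec" (rotation vector, rad) and "tvec" (3), from world to camera coordinates, as OpenCV has them; the wrist camera has in their place "mount" (4x4, takes a point from camera to tool coordinates, whose origin is the TCP and whose axes are the flange's). Camera axes: x right, y down, z forward; pixel columns grow to the right and rows downward; lengths in m; the calibration is good to about 2 mm. A picture is of the moment at which its call begins: read the wrist's pose just before it. There is no depth.
- job.finish_job(): hands the job in; it is judged then, once.
The state is a dict: "t": time; "q": joint angles; "dq": joint speeds; "effort": joint torques, N m; "tool_pos": TCP position; "tool_rot": TCP orientation; "contact_force": force on the tool from outside, world axes, zero at the start; "wrist_torque": the same for the moment, N m; "opening": finger opening in m; "grip_force": force on a finger pad.
Only numpy, scipy, OpenCV 4.12 (cv2) and the standard library are available. Lean on these libraries where they do the work, as an engineer would, in place of code of your own. Each camera call takes 0.05 s, during which the arm holds its last target. There are 200 camera calls.

## Working session

There is one attempt and no reset: what is moved stays moved. The work goes in short steps, Python scripts to look and compute and a shell command to move; the robot and the scene stay as the last step left them, time stands still between calls to the robot, and variables do not carry over. Pictures are saved under pics/ and viewed, at most 14 in all, crops included, and the job is handed in when it is done.

```bash
ls; mkdir -p pics; python3 - <<'E'
from station import ctrl, optics
import cv2
o=ctrl.get_obs()
for k,v in o.items(): print(k,v)
for n in("scene","top"):
    d=optics.get_image(n); cv2.imwrite(f"pics/{n}0.png",d["image"]); print({k:v for k,v in d.items() if k!="image"})
E
```

```text
pics
t 0.0
q [ 1.14901362e+00  5.33460751e-02  1.61426182e+00  1.39046276e-05
  1.47600207e+00 -1.19045979e-01]
dq [ 0.00280976 -0.00120311 -0.00024637 -0.00124339  0.00170485 -0.00059673]
effort [-1.49341635e-03 -3.93672073e+01 -3.70180321e+01 -7.07467279e-05
  6.90075583e-03  7.53090518e-06]
tool_pos [0.18610563 0.59601053 0.23008893]
tool_rot [-4.73642442e-01 -3.10512295e+00  3.04727564e-03]
contact_force [-1.08626117 -0.11749847  0.68448573]
wrist_torque [0.00145261 0.01015549 0.00719128]
grip_force 0.0
opening 0.0850609431146801
{'fx': 435.41622795256774, 'fy': 435.41622795256774, 'cx': 317.08836592240345, 'cy': 196.17060498415137, 'rvec': array([ 1.7175227 ,  1.75131842, -0.77562585]), 'tvec': array([ 0.02333504, -0.26230948,  1.53237762])}
{'fx': 499.0117691435635, 'fy': 499.0117691435635, 'cx': 319.40467398614, 'cy': 197.48965358100065, 'rvec': array([ 2.21251575, -2.16545504,  0.05679431]), 'tvec': array([-0.01468864,  0.47715328,  1.42372539])}
```

View pics/top0.png

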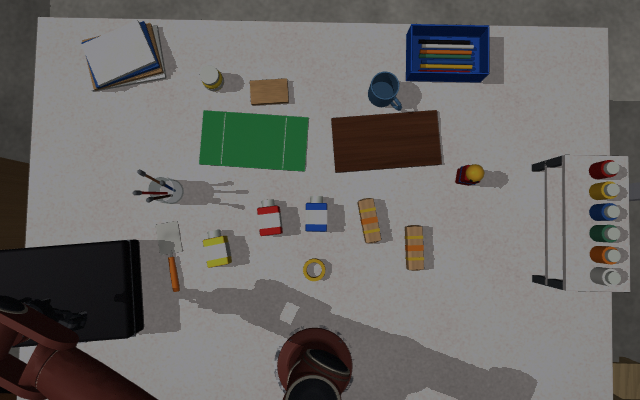

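View pics/scene0.png

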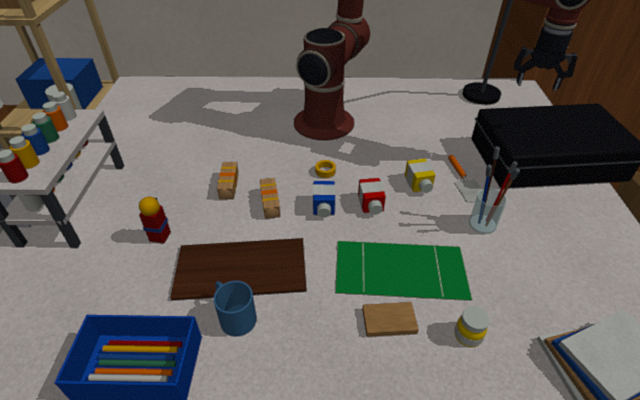

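The top view shows the mat (254,140) and the board (386,140) on the far side. The bottles are yellow (216,250), red (269,219) and blue (316,216), all with caps pointing away. The blanks are at (370,221) and (415,248), the jar at (170,190) and the toy at (470,174).

```bash
cat > h.py <<'E'
import numpy as np, cv2
from scipy.spatial.transform import Rotation as R
from station import ctrl, optics
def ray(d,uv):
    M=cv2.Rodrigues(np.array(d["rvec"]))[0]; c=-M.T@d["tvec"]
    return c, M.T@np.array([(uv[0]-d["cx"])/d["fx"],(uv[1]-d["cy"])/d["fy"],1])
def onz(d,uv,z):
    c,r=ray(d,uv); return (c+r*(z-c[2])/r[2])
def blob(img,lo,hi,win=None,mn=30):
    h=cv2.cvtColor(img,cv2.COLOR_BGR2HSV); m=cv2.inRange(h,lo,hi)
    if win: k=np.zeros_like(m); k[win[1]:win[3],win[0]:win[2]]=1; m=m*k
    m=cv2.morphologyEx(m,cv2.MORPH_CLOSE,np.ones((5,5)))
    cs=cv2.findContours(m,cv2.RETR_EXTERNAL,cv2.CHAIN_APPROX_NONE)[0]
    return sorted([c for c in cs if cv2.contourArea(c)>mn],key=cv2.contourArea,reverse=True)
def pose():
    o=ctrl.get_obs(); return o,np.array(o["tool_pos"]),R.from_rotvec(o["tool_rot"])
def rel(p,Rt=None):
    """shift and turn from now to target grasp... p = TCP target"""
    o,p0,R0=pose(); s=R0.inv().apply(np.array(p)-p0)
    w=(R0.inv()*Rt).as_rotvec() if Rt is not None else np.zeros(3)
    print("shift",s.round(4),"turn",w.round(3),"t",round(o["t"],2))
def tool(az,pitch,roll=0):
    """pitch 0 = down, 90 = horizontal along az (deg); tool y horizontal"""
    a,b=np.radians(az),np.radians(pitch)
    z=np.array([np.sin(b)*np.cos(a),np.sin(b)*np.sin(a),-np.cos(b)])
    y=np.array([np.sin(a),-np.cos(a),0.])*(1 if not roll else -1)
    return R.from_matrix(np.c_[np.cross(y,z),y,z])
E
python3 - <<'E'
from h import *
d=optics.get_image("top"); im=d["image"]
def rep(n,lo,hi,z,win=None,k=1):
    for c in blob(im,lo,hi,win)[:k]:
        b=cv2.boxPoints(cv2.minAreaRect(c)); P=[onz(d,p,z)[:2] for p in b]
        print(n,cv2.contourArea(c),"ctr",np.mean(P,0).round(3),"cor",np.round(P,3).tolist())
rep("mat",(50,100,40),(80,255,255),.004)
rep("board",(0,60,15),(20,255,90),.012,(325,100,450,180))
rep("yel",(22,120,90),(35,255,255),.03,(195,225,235,275))
rep("red",(170,120,60),(180,255,255),.03,(250,190,290,245))
rep("blue",(105,120,60),(125,255,255),.03,(300,190,333,240))
rep("blank",(5,60,90),(35,255,255),.044,(350,190,432,275),2)
rep("toy",(0,120,30),(180,255,255),.06,(455,160,490,190))
z=d["image"][180:285,190:440]; cv2.imwrite("pics/c1.png",cv2.resize(z,None,fx=3.2,fy=3.2,interpolation=cv2.INTER_CUBIC))
E
python3 - <<'E'
E
```

```text
mat 5544.0 ctr [0.641 0.192] cor [[0.569, 0.35], [0.728, 0.344], [0.713, 0.035], [0.554, 0.042]]
board 5643.0 ctr [ 0.647 -0.194] cor [[0.711, -0.033], [0.741, -0.341], [0.582, -0.355], [0.552, -0.048]]
yel 114.5 ctr [0.347 0.294] cor [[0.35, 0.325], [0.363, 0.268], [0.344, 0.263], [0.331, 0.321]]
blue 119.5 ctr [0.452 0.005] cor [[0.46, 0.033], [0.461, -0.024], [0.444, -0.024], [0.443, 0.033]]
blank 657.5 ctr [ 0.34  -0.274] cor [[0.401, -0.247], [0.402, -0.3], [0.279, -0.301], [0.278, -0.248]]
blank 645.0 ctr [ 0.414 -0.145] cor [[0.468, -0.108], [0.479, -0.155], [0.36, -0.183], [0.349, -0.135]]
toy 432.5 ctr [ 0.549 -0.421] cor [[0.52, -0.382], [0.577, -0.382], [0.578, -0.46], [0.522, -0.46]]
```

View pics/c1.png

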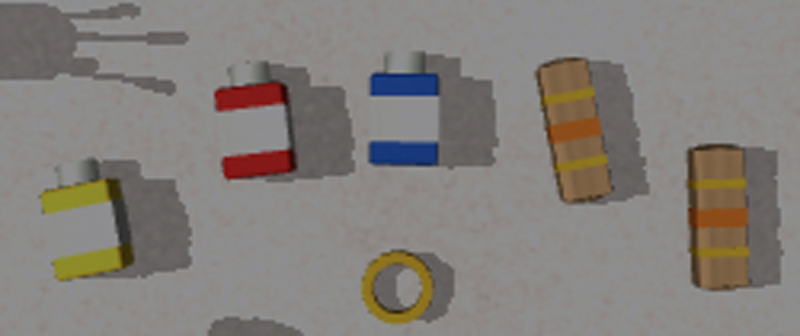

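Crop corners in pixels (scale 3.2). Yellow: far (41,196) and (117,180), near (56,280) and (127,270). Red: far (215,90) and (286,82), near (224,178) and (294,172). Blue: far (371,74) and (438,74), near (369,165) and (438,165).

```bash
python3 - <<'E'
from h import *
d=optics.get_image("top"); print("cam",ray(d,(0,0))[0])
for n,c in dict(yel=[(41,196),(117,180),(56,280),(127,270)],red=[(215,90),(286,82),(224,178),(292,172)],blue=[(371,74),(438,74),(369,165),(438,165)]).items():
    P=np.array([onz(d,(190+u/3.2,180+v/3.2),.06)[:2] for u,v in c])
    ax=(P[0]+P[1]-P[2]-P[3])/2; print(n,"bodyctr",P.mean(0).round(3),"len",np.linalg.norm(ax).round(3),"wid",np.linalg.norm((P[0]+P[2]-P[1]-P[3])/2).round(3),"yaw",np.degrees(np.arctan2(ax[1],ax[0])).round(1))
o,p,Rt=pose(); print(Rt.as_matrix().round(3))
for tgt,az in (((.414,-.147),13),((.34,-.278),0)):
  for roll in(0,1): rel([*tgt,.20],tool(az,0,roll))
E
```

```text
cam [ 0.39427175 -0.01397997  1.4488752 ]
yel bodyctr [0.316 0.277] len 0.076 wid 0.065 yaw 10.1
red bodyctr [0.407 0.133] len 0.078 wid 0.061 yaw 6.4
blue bodyctr [0.419 0.003] len 0.079 wid 0.059 yaw 0.6
[[-0.955  0.298 -0.001]
 [ 0.298  0.955 -0.001]
 [ 0.    -0.001 -1.   ]]
shift [-0.439  -0.6414  0.0313] turn [-1.000e-03  2.000e-03  2.612e+00] t 0.2
shift [-0.439  -0.6414  0.0313] turn [-0.001 -0.001 -0.53 ] t 0.2
shift [-0.4075 -0.7885  0.0315] turn [-1.000e-03  2.000e-03  2.839e+00] t 0.2
shift [-0.4075 -0.7885  0.0315] turn [-0.001 -0.    -0.303] t 0.2
```

```bash
cat >> h.py <<'E'
def wrist(q1,th,Rt):
    M=(R.from_euler("Y",th).inv()*R.from_euler("z",q1).inv()*Rt)*R.from_euler("z",-np.pi/2)
    a,b,c=M.as_euler("ZYZ")   # q4,q5,q6
    return np.round([a,b,c],2)
E
python3 - <<'E'
from h import *
o,p,Rt=pose(); print(wrist(o["q"][0],o["q"][1]+o["q"][2],Rt),o["q"][3:])
for nm,q1 in (("mat",.1),("board",-.5)):
  for az in (-20,0,30,50,70):
    for roll in (0,1):
      print(nm,az,roll,[wrist(q1,th,tool(az,pt,roll)).tolist() for th,pt in ((1.7,0),(2,45),(2.1,80))])
E
```

```text
[-0.    1.48 -0.12] [-4.14631862e-06  1.47603466e+00 -1.19011389e-01]
mat -20 0 [[0.0, 1.44, 2.02], [-0.68, 0.51, 2.52], [-2.18, 0.55, -2.37]]
mat -20 1 [[0.0, 1.44, -1.12], [-0.68, 0.51, -0.63], [-2.18, 0.55, 0.77]]
mat 0 0 [[0.0, 1.44, 1.67], [-0.2, 0.37, 1.83], [-2.86, 0.37, -1.81]]
mat 0 1 [[0.0, 1.44, -1.47], [-0.2, 0.37, -1.31], [-2.86, 0.37, 1.33]]
mat 30 0 [[0.0, 1.44, 1.15], [0.66, 0.49, 0.66], [2.21, 0.53, -0.79]]
mat 30 1 [[-0.0, 1.44, -1.99], [0.66, 0.49, -2.48], [2.21, 0.53, 2.35]]
mat 50 0 [[0.0, 1.44, 0.8], [0.85, 0.72, 0.26], [1.86, 0.8, -0.57]]
mat 50 1 [[0.0, 1.44, -2.34], [0.85, 0.72, -2.89], [1.86, 0.8, 2.57]]
mat 70 0 [[0.0, 1.44, 0.45], [0.89, 0.96, -0.02], [1.64, 1.1, -0.51]]
mat 70 1 [[0.0, 1.44, -2.69], [0.89, 0.96, 3.12], [1.64, 1.1, 2.63]]
board -20 0 [[0.0, 1.44, 1.42], [0.29, 0.38, 1.19], [2.73, 0.38, -1.21]]
board -20 1 [[0.0, 1.44, -1.72], [0.29, 0.38, -1.95], [2.73, 0.38, 1.93]]
board 0 0 [[0.0, 1.44, 1.07], [0.72, 0.54, 0.55], [2.12, 0.59, -0.72]]
board 0 1 [[0.0, 1.44, -2.07], [0.72, 0.54, -2.59], [2.12, 0.59, 2.42]]
board 30 0 [[0.0, 1.44, 0.55], [0.89, 0.89, 0.05], [1.7, 1.01, -0.52]]
board 30 1 [[0.0, 1.44, -2.59], [0.89, 0.89, -3.09], [1.7, 1.01, 2.62]]
board 50 0 [[-0.0, 1.44, 0.2], [0.87, 1.14, -0.19], [1.52, 1.31, -0.5]]
board 50 1 [[-0.0, 1.44, -2.94], [0.87, 1.14, 2.96], [1.52, 1.31, 2.64]]
board 70 0 [[0.0, 1.44, -0.15], [0.79, 1.37, -0.41], [1.34, 1.61, -0.55]]
board 70 1 [[0.0, 1.44, 2.99], [0.79, 1.37, 2.73], [1.34, 1.61, 2.59]]
```

```bash

python3 -m jog '[[[-0.146,-0.214,0],[0,0,0.6]],[[-0.146,-0.214,0],[0,0,0.6]],[[-0.146,-0.214,0],[0,0,0.6]],[[-0.146,-0.214,0],[0,0,0.6]],[[-0.146,-0.214,0],[0,0,0.6]]]' 1 60
python3 - <<'E'
from h import *
o,p,Rt=pose(); print(p,o["q"]); rel([.414,-.147,.20],tool(13,0))
E
```

```text
t: 0.7
tool_pos: [0.2592, 0.3556, 0.231]
tool_rot: [1.373, 2.826, -0.0]
contact_force: [1.8, 0.3, 1.5]
opening: 0.0855
grip_force: 0.0
[0.25924971 0.35558345 0.2310038 ] [ 7.71574549e-01 -4.15936748e-01  2.02265213e+00 -2.81427748e-04
  1.53492988e+00  1.05145211e-01]
shift [-0.4907 -0.1891  0.0311] turn [0.   0.   2.01] t 0.7
```

```bash

python3 -m jog '[[[-0.2,-0.08,0],[0,0,0.6]],[[-0.2,-0.08,0],[0,0,0.6]],[[-0.2,-0.08,0],[0,0,0.6]],[[-0.2,-0.08,0],[0,0,0.6]],[[-0.2,-0.08,0],[0,0,0.6]]]'
python3 - <<'E'
from h import *
rel([.414,-.147,.20],tool(13,0))
E
```

```text
t: 1.2
tool_pos: [0.321, 0.1474, 0.2313]
tool_rot: [2.153, 2.286, 0.0]
contact_force: [-0.6, 0.9, 0.8]
opening: 0.0854
grip_force: 0.0
shift [-0.2994  0.0752  0.0317] turn [ 0.002 -0.     1.404] t 1.2
```

```bash

python3 -m jog '[[[-0.2,0.05,0],[0,0,0.7]],[[-0.2,0.05,0],[0,0,0.7]],[[-0.2,0.05,0],[0,0,0.7]],[[-0.2,0.05,0],[0,0,0.7]],[[-0.2,0.05,0],[0,0,0.7]]]'
python3 - <<'E'
from h import *
rel([.414,-.147,.20],tool(13,0))
E
```

```text
t: 1.7
tool_pos: [0.3842, -0.0497, 0.2312]
tool_rot: [2.81, 1.403, -0.001]
contact_force: [-0.3, 0.0, -0.5]
opening: 0.0852
grip_force: 0.0
shift [-0.0598  0.0823  0.0313] turn [0.001 0.001 0.699] t 1.7
```

```bash

python3 -m jog '[[[-0.06,0.082,0.031],[0,0,0.7]],[[-0.06,0.082,0.031],[0,0,0.7]],[[-0.06,0.082,0.031],[0,0,0.7]],[[-0.06,0.082,0.031],[0,0,0.7]],[[-0.06,0.082,0.031],[0,0,0.7]]]'
python3 -m jog '[[[0,0,0],[0,0,0]],[[0,0,0],[0,0,0]]]'>/dev/null
python3 - <<'E'
from h import *
o,p,Rt=pose(); print(p,o["q"].round(2)); rel([.414,-.147,.20],tool(13,0))
d=optics.get_image("wrist"); cv2.imwrite("pics/w1.png",d["image"]); M=np.array(d["mount"]); print(M.round(3))
# detect blank in wrist view
for c in blob(d["image"],(5,70,60),(35,255,255),None,300)[:3]:
    b=cv2.boxPoints(cv2.minAreaRect(c)); 
    P=[]
    for uv in b:
        r=Rt.apply(M[:3,:3]@[(uv[0]-d["cx"])/d["fx"],(uv[1]-d["cy"])/d["fy"],1]); c0=p+Rt.apply(M[:3,3]); P.append((c0+r*(.044-c0[2])/r[2])[:2])
    print(cv2.contourArea(c),np.mean(P,0).round(3),np.round(P,3).tolist())
E
```

```text
t: 2.2
tool_pos: [0.4142, -0.1426, 0.1997]
tool_rot: [-3.12, -0.364, 0.002]
contact_force: [0.2, 0.1, 0.0]
opening: 0.0853
grip_force: 0.0
[ 0.4144387  -0.14207048  0.20019462] [-0.5  -0.4   2.06 -0.    1.48  0.83]
shift [-0.0016  0.0047  0.0002] turn [-0.     0.     0.014] t 2.4
[[-0.    -0.945 -0.326  0.083]
 [ 1.     0.    -0.001  0.   ]
 [ 0.001 -0.326  0.945 -0.142]
 [ 0.     0.     0.     1.   ]]
5962.0 [ 0.417 -0.146] [[0.351, -0.134], [0.475, -0.113], [0.483, -0.155], [0.36, -0.182]]
4290.0 [ 0.345 -0.269] [[0.283, -0.24], [0.412, -0.234], [0.408, -0.293], [0.276, -0.307]]
2491.5 [ 0.288 -0.001] [[0.297, 0.037], [0.334, -0.009], [0.28, -0.04], [0.239, 0.009]]
```

View pics/w1.png

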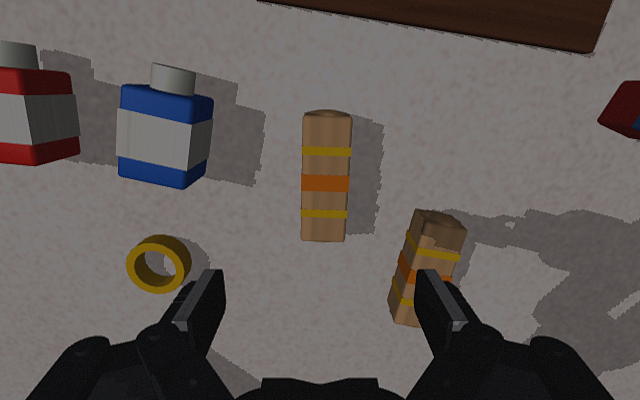

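The wrist view confirms the first blank, centred at about (326,175), which maps to (0.416,-0.146). Next I descend, grip and lift.

```bash

python3 -m jog '[[[0,0.004,0.04],[0,0,0.01]],[[0,0.004,0.08],[0,0,0.01]],[[0,0.004,0.12],[0,0,0.01]],[[0,0.004,0.16],[0,0,0.01]],[[0,0.004,0.19],[0,0,0.01]]]' >/dev/null
python3 -m jog '[[[0,0,0],[0,0,0]],[[0,0,0],[0,0,0]],[[0,0,0],[0,0,0]],[[0,0,0],[0,0,0]],[[0,0,0],[0,0,0]]]' 0.3 80
python3 -m jog '[[[0,0,0],[0,0,0]],[[0,0,0],[0,0,0]],[[0,0,0],[0,0,0]],[[0,0,0],[0,0,0]],[[0,0,0],[0,0,0]]]' 
python3 - <<'E'
from h import *
o,p,Rt=pose(); print(o["contact_force"],o["wrist_torque"])
E
python3 -m jog '[[[0,0,-0.02],[0,0,0]],[[0,0,-0.04],[0,0,0]],[[0,0,-0.06],[0,0,0]],[[0,0,-0.08],[0,0,0]],[[0,0,-0.08],[0,0,0]]]'
python3 -m jog '[[[0,0,0],[0,0,0]],[[0,0,0],[0,0,0]],[[0,0,0],[0,0,0]],[[0,0,0],[0,0,0]],[[0,0,0],[0,0,0]]]' 
python3 - <<'E'
from h import *
o,p,Rt=pose(); print(o["contact_force"],o["wrist_torque"], Rt.as_matrix().round(2))
E
```

```text
t: 3.45
tool_pos: [0.4175, -0.1471, 0.013]
tool_rot: [3.118, 0.359, 0.006]
contact_force: [-1.2, -0.1, 8.0]
opening: 0.0429
grip_force: 82.5
t: 3.95
tool_pos: [0.4175, -0.1472, 0.013]
tool_rot: [3.118, 0.359, 0.006]
contact_force: [-0.0, 0.0, 7.2]
opening: 0.0434
grip_force: 82.5
[-4.67339489e-02  4.26394852e-03  7.17030225e+00] [0.17501813 0.2002354  0.07470906]
t: 4.45
tool_pos: [0.4172, -0.147, 0.0933]
tool_rot: [3.117, 0.358, 0.008]
contact_force: [0.6, -0.1, -4.3]
opening: 0.0428
grip_force: 82.6
t: 4.95
tool_pos: [0.4151, -0.1458, 0.0896]
tool_rot: [-3.12, -0.359, 0.002]
contact_force: [-0.5, 0.4, -4.1]
opening: 0.0425
grip_force: 82.6
[-0.48692612  0.35450669 -4.06052797] [-0.06275672  0.12244282 -0.00961894] [[ 0.97  0.23 -0.  ]
 [ 0.23 -0.97  0.  ]
 [-0.   -0.   -1.  ]]
```

The torque reads +0.12 N m about y and -0.06 about x, with 4.1 N of weight. That puts the heavy end on tool +x, the far end, so I set it down, turn the tool half a turn and regrip.

```bash

python3 -m jog '[[[0,0,0.03],[0,0,0]],[[0,0,0.06],[0,0,0]],[[0,0,0.073],[0,0,0]],[[0,0,0.076],[0,0,0]],[[0,0,0.077],[0,0,0]]]' 
python3 -m jog '[[[0,0,0],[0,0,0]],[[0,0,0],[0,0,0]],[[0,0,0],[0,0,0]],[[0,0,0],[0,0,0]],[[0,0,0],[0,0,0]]]' 1
python3 -m jog '[[[0,0,-0.04],[0,0,0]],[[0,0,-0.08],[0,0,0]],[[0,0,-0.12],[0,0,0]],[[0,0,-0.12],[0,0,-0.1]],[[0,0,-0.12],[0,0,-0.14]]]' >/dev/null
python3 -m jog '[[[0,0,0],[0,0,-0.6]],[[0,0,0],[0,0,-0.6]],[[0,0,0],[0,0,-0.6]],[[0,0,0],[0,0,-0.6]],[[0,0,0],[0,0,-0.6]]]' >/dev/null
python3 -m jog '[[[0,0,0],[0,0,-0.6]],[[0,0,0],[0,0,-0.6]],[[0,0,0],[0,0,-0.6]],[[0,0,0],[0,0,-0.6]],[[0,0,0],[0,0,-0.6]]]' >/dev/null
python3 -m jog '[[[0,0,0],[0,0,-0.6]],[[0,0,0],[0,0,-0.6]],[[0,0,0],[0,0,-0.6]],[[0,0,0],[0,0,-0.6]],[[0,0,0],[0,0,-0.6]]]' >/dev/null
python3 -m jog '[[[0,0,0],[0,0,-0.6]],[[0,0,0],[0,0,-0.6]],[[0,0,0],[0,0,-0.6]],[[0,0,0],[0,0,-0.6]],[[0,0,0],[0,0,-0.6]]]' >/dev/null
python3 -m jog '[[[0,0,0],[0,0,-0.6]],[[0,0,0],[0,0,-0.6]],[[0,0,0],[0,0,-0.6]],[[0,0,0],[0,0,-0.6]],[[0,0,0],[0,0,-0.6]]]' >/dev/null
python3 - <<'E'
from h import *
o,p,Rt=pose(); print(p,o["q"].round(2)); rel([.4165,-.146,.01],tool(13,0,1))
E
```

```text
t: 5.45
tool_pos: [0.4161, -0.1463, 0.0138]
tool_rot: [3.121, 0.358, 0.001]
contact_force: [0.6, -0.4, -3.4]
opening: 0.0428
grip_force: 82.5
t: 5.95
tool_pos: [0.4158, -0.1462, 0.0138]
tool_rot: [3.12, 0.359, 0.001]
contact_force: [0.2, 0.2, 0.8]
opening: 0.0854
grip_force: 0.0
[ 0.41546562 -0.1460503   0.13331908] [-0.51 -0.33  2.13 -0.    1.35 -2.3 ]
shift [-0.001  -0.0002  0.1233] turn [-0.     0.    -0.007] t 8.95
```

```bash

python3 -m jog '[[[0.009,0,0.04],[0,0,0]],[[0.009,0,0.08],[0,0,0]],[[0.009,0,0.11],[0,0,0]],[[0.009,0,0.121],[0,0,0]],[[0.009,0,0.121],[0,0,0]]]' 
python3 -m jog '[[[0,0,0],[0,0,0]],[[0,0,0],[0,0,0]],[[0,0,0],[0,0,0]],[[0,0,0],[0,0,0]],[[0,0,0],[0,0,0]]]' 0.3 110
python3 -m jog '[[[0,0,0],[0,0,0]],[[0,0,0],[0,0,0]],[[0,0,-0.03],[0,0,0]],[[0,0,-0.08],[0,0,0]],[[0,0,-0.13],[0,0,0]]]' 
python3 -m jog '[[[0,0,-0.04],[0,0,0]],[[0,0,-0.08],[0,0,0]],[[0,0,-0.1],[0,0,0]],[[0,0,-0.1],[0,0,0]],[[0,0,-0.1],[0,0,0]]]' 
python3 - <<'E'
from h import *
o,p,Rt=pose(); print(p,o["q"].round(2),o["contact_force"],o["wrist_torque"]); rel([.45,.1,.27],tool(60,0,0))
E
```

```text
t: 9.45
tool_pos: [0.4055, -0.1474, 0.0109]
tool_rot: [0.349, -3.119, -0.004]
contact_force: [-1.0, -0.9, 0.4]
opening: 0.0854
grip_force: 0.0
t: 9.95
tool_pos: [0.4084, -0.1491, 0.0145]
tool_rot: [-0.355, 3.118, -0.004]
contact_force: [-0.4, -0.5, 5.8]
opening: 0.0422
grip_force: 113.0
t: 10.45
tool_pos: [0.405, -0.1472, 0.1421]
tool_rot: [0.355, -3.118, -0.003]
contact_force: [2.1, -0.9, -4.7]
opening: 0.0427
grip_force: 113.2
t: 10.95
tool_pos: [0.4061, -0.1477, 0.241]
tool_rot: [0.356, -3.12, -0.001]
contact_force: [-1.1, 0.0, -5.1]
opening: 0.0426
grip_force: 113.6
[ 0.40605839 -0.1477254   0.24096341] [-0.52 -0.44  2.03 -0.    1.56 -2.32] [-1.06389813  0.01147538 -5.07550042] [-0.0002434   0.16160855 -0.0664446 ]
shift [-0.0985  0.2315 -0.0289] turn [-1.000e-03 -2.000e-03  2.321e+00] t 10.95
```

```bash

python3 -m jog '[[[-0.1,0.23,-0.03],[0,0,0.6]],[[-0.1,0.23,-0.03],[0,0,0.6]],[[-0.1,0.23,-0.03],[0,0,0.6]],[[-0.1,0.23,-0.03],[0,0,0.6]],[[-0.1,0.23,-0.03],[0,0,0.6]]]' >/dev/null
python3 -m jog '[[[0,0,0],[0,0,0.6]],[[0,0,0],[0,0,0.6]],[[0,0,0],[0,0,0.6]],[[0,0,0],[0,0,0.6]],[[0,0,0],[0,0,0.6]]]' >/dev/null
python3 -m jog '[[[0,0,0],[0,0,0.6]],[[0,0,0],[0,0,0.6]],[[0,0,0],[0,0,0.6]],[[0,0,0],[0,0,0.6]],[[0,0,0],[0,0,0.6]]]' >/dev/null
python3 -m jog '[[[0,0,0],[0,0,0.52]],[[0,0,0],[0,0,0.52]],[[0,0,0],[0,0,0.52]],[[0,0,0],[0,0,0.52]],[[0,0,0],[0,0,0.52]]]' >/dev/null
python3 - <<'E'
from h import *
o,p,Rt=pose(); print(p,o["q"].round(2),o["opening"],o["wrist_torque"]); rel([.48,.14,.28],tool(60,75,0))
E
```

```text
[0.44573232 0.06254471 0.2667274 ] [-0.03 -0.4   1.95  0.    1.59  0.49] 0.042448381950870646 [ 0.12179843 -0.06401416  0.00953097]
shift [ 0.0843 -0.0085 -0.0133] turn [-0.005  1.31   0.004] t 12.95
```

```bash

python3 -m jog '[[[0.02,0,-0.01],[0,0.44,0]],[[0.02,0,-0.01],[0,0.44,0]],[[0.02,0,-0.01],[0,0.44,0]],[[0.02,0,-0.01],[0,0.44,0]],[[0.02,0,-0.01],[0,0.44,0]]]' >/dev/null
python3 -m jog '[[[0,0,0],[0,0.44,0]],[[0,0,0],[0,0.44,0]],[[0,0,0],[0,0.44,0]],[[0,0,0],[0,0.44,0]],[[0,0,0],[0,0.44,0]]]' >/dev/null
python3 -m jog '[[[0,0,0],[0,0.43,0]],[[0,0,0],[0,0.43,0]],[[0,0,0],[0,0.43,0]],[[0,0,0],[0,0.43,0]],[[0,0,0],[0,0.43,0]]]' 
python3 - <<'E'
from h import *
o,p,Rt=pose(); print(p,o["q"].round(2),o["opening"],o["wrist_torque"]); 
T=tool(60,75)
g=np.array([.645,.28,.16]); rel(g+T.apply([0,0,.019]),T); print(T.as_matrix().round(2))
E
```

```text
t: 14.45
tool_pos: [0.4567, 0.0803, 0.2786]
tool_rot: [-1.82, -1.056, -1.392]
contact_force: [0.4, 0.5, -4.2]
opening: 0.0422
grip_force: 116.1
[0.45667909 0.08030096 0.27862387] [-0.65 -0.52  2.36  1.28  1.62 -0.3 ] 0.042240724834889776 [-0.9032503   0.49601955  0.0010805 ]
shift [-0.0446  0.0643  0.3076] turn [-0.004  0.003  0.002] t 14.45
[[ 0.13  0.87  0.48]
 [ 0.22 -0.5   0.84]
 [ 0.97  0.   -0.26]]
```

```bash

python3 -m jog '[[[-0.0,0.064,0.308],[0,0.12,0]],[[0,0.064,0.308],[0,0.12,0]],[[0,0.064,0.308],[0,0.12,0]],[[0,0.064,0.308],[0,0.12,0]],[[0,0.064,0.308],[0,0.12,0]]]'
python3 - <<'E'
from h import *
d=optics.get_image("top"); print("jar",onz(d,(172,190),.1))
o,p,Rt=pose(); print(p,o["q"].round(2),o["opening"]); 
T=tool(60,82)
for z in (.16,.083): rel(np.array([.645,.28,z])+T.apply([0,0,.019]),T)
E
```

```text
t: 14.95
tool_pos: [0.6207, 0.2631, 0.2173]
tool_rot: [-1.708, -0.997, -1.487]
contact_force: [0.5, -1.0, -2.8]
opening: 0.0424
grip_force: 116.2
jar [0.48418845 0.39546617 0.1       ]
[0.622052   0.26667821 0.213878  ] [-0.1   0.04  2.1   1.68  1.14 -0.56] 0.04213484508086162
shift [-0.05    0.0135  0.0494] turn [-0.008  0.004  0.003] t 15.0
shift [-0.1262  0.0134  0.0604] turn [-0.008  0.004  0.003] t 15.0
```

```bash

python3 -m jog '[[[-0.03,0.0135,0.049],[0,0,0]],[[-0.06,0.0135,0.051],[0,0,0]],[[-0.09,0.0135,0.055],[0,0,0]],[[-0.11,0.0135,0.058],[0,0,0]],[[-0.12,0.0135,0.06],[0,0,0]]]'
python3 -m jog '[[[-0.002,0,0],[0,0,0]],[[-0.004,0,0],[0,0,0]],[[-0.006,0,0],[0,0,0]],[[-0.006,0,0],[0,0,0]],[[-0.006,0,0],[0,0,0]]]'
python3 - <<'E'
from h import *
o,p,Rt=pose(); print("grasp",p-Rt.apply([0,0,.019]),Rt.apply([0,0,1]),o["contact_force"])
E
```

```text
t: 15.5
tool_pos: [0.6518, 0.2915, 0.0869]
tool_rot: [-1.71, -0.994, -1.483]
contact_force: [-0.0, 0.8, -3.6]
opening: 0.0421
grip_force: 117.8
t: 16.0
tool_pos: [0.651, 0.2888, 0.0826]
tool_rot: [-1.71, -0.99, -1.487]
contact_force: [0.4, -0.1, -4.7]
opening: 0.0423
grip_force: 117.7
grasp [0.64164403 0.27251609 0.08528969] [ 0.49402373  0.85815545 -0.13967742] [ 0.38498097 -0.14954513 -4.67319604]
```

Lower a few mm more until it touches.

```bash

python3 -m jog '[[[-0.001,0,0],[0,0,0]],[[-0.002,0,0],[0,0,0]],[[-0.003,0,0],[0,0,0]],[[-0.004,0,0],[0,0,0]],[[-0.004,0,0],[0,0,0]]]'
python3 -m jog '[[[-0.001,0,0],[0,0,0]],[[-0.002,0,0],[0,0,0]],[[-0.003,0,0],[0,0,0]],[[-0.003,0,0],[0,0,0]],[[-0.003,0,0],[0,0,0]]]'
```

```text
t: 16.5
tool_pos: [0.6502, 0.2884, 0.0774]
tool_rot: [-1.711, -0.989, -1.485]
contact_force: [-0.5, -0.2, -3.8]
opening: 0.0422
grip_force: 117.7
t: 17.0
tool_pos: [0.6503, 0.2882, 0.0756]
tool_rot: [-1.709, -0.99, -1.487]
contact_force: [-2.5, -0.2, 0.8]
opening: 0.0421
grip_force: 118.0
```

```bash

python3 -m jog '[[[0,0,0],[0,0,0]],[[0,0,0],[0,0,0]],[[0,0,0],[0,0,0]],[[0,0,0],[0,0,0]],[[0,0,0],[0,0,0]]]' 0.9
python3 -m jog '[[[0,0,-0.02],[0,0,0]],[[0,0,-0.05],[0,0,0]],[[0,0,-0.08],[0,0,0]],[[0.03,0,-0.11],[0,0,0]],[[0.08,0,-0.12],[0,0,0]]]'
python3 - <<'E'
from h import *
d=optics.get_image("scene"); cv2.imwrite("pics/s1.png",d["image"][130:400])
E
```

```text
t: 17.5
tool_pos: [0.6503, 0.2881, 0.0748]
tool_rot: [-1.711, -0.99, -1.486]
contact_force: [-0.8, -0.9, -0.7]
opening: 0.0775
grip_force: 0.0
t: 18.0
tool_pos: [0.5945, 0.1932, 0.1668]
tool_rot: [-1.718, -0.982, -1.479]
contact_force: [0.8, -0.1, 0.6]
opening: 0.0766
grip_force: 0.0
```

View pics/s1.png

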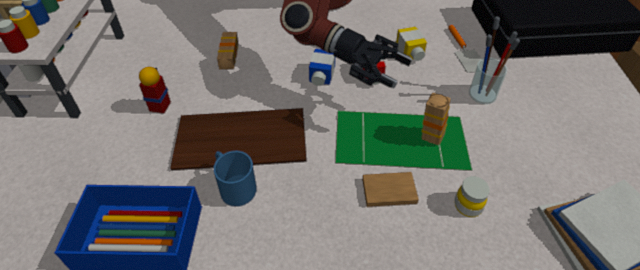

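The blank stands on the mat at (435,120) in the cropped picture. Next is the second blank.

```bash

python3 - <<'E'
from h import *
rel([.45,.05,.27],tool(60,0))
E
python3 -m jog '[[[0.06,0,-0.09],[0,0,0]],[[0.06,0,-0.14],[0,0,0]],[[0.06,0,-0.18],[0,0,0]],[[0.06,0,-0.18],[0,0,0]],[[0.06,0,-0.18],[0,0,0]]]' 1 >/dev/null
python3 -m jog '[[[0,0,0],[0,-0.7,0]],[[0,0,0],[0,-0.7,0]],[[0,0,0],[0,-0.7,0]],[[0,0,0],[0,-0.7,0]],[[0,0,0],[0,-0.7,0]]]' >/dev/null
python3 -m jog '[[[0,0,0],[0,-0.7,0]],[[0,0,0],[0,-0.7,0]],[[0,0,0],[0,-0.7,0]],[[0,0,0],[0,-0.7,0]],[[0,0,0],[0,-0.7,0]]]'
python3 - <<'E'
from h import *
o,p,Rt=pose();print(o["q"].round(2)); rel([.34,-.278,.2],tool(0,0))
E
```

```text
shift [ 0.0631 -0.0566 -0.2087] turn [ 0.008 -1.438  0.007] t 18.05
t: 19.55
tool_pos: [0.5125, 0.0495, 0.2553]
tool_rot: [-2.706, -1.572, -0.037]
contact_force: [-0.1, -0.2, -0.9]
opening: 0.0853
grip_force: 0.0
[-0.06 -0.24  1.85  0.02  1.52  0.46]
shift [-0.3712  0.0124  0.0455] turn [-0.013 -0.025  1.052] t 19.55
```

```bash

python3 -m jog '[[[-0.18,0,0],[-0.01,-0.025,0.5]],[[-0.18,0,0],[-0.01,-0.025,0.5]],[[-0.18,0,0],[-0.01,-0.025,0.5]],[[-0.18,0,0],[-0.01,-0.025,0.5]],[[-0.18,0,0],[-0.01,-0.025,0.5]]]' >/dev/null
python3 - <<'E'
from h import *
rel([.34,-.278,.2],tool(0,0))
E
```

```text
shift [-0.1568  0.1019  0.0478] turn [-0.    -0.004  0.546] t 20.05
```

```bash

python3 -m jog '[[[-0.157,0.102,0.048],[0,0,0.55]],[[-0.157,0.102,0.048],[0,0,0.55]],[[-0.157,0.102,0.048],[0,0,0.55]],[[-0.157,0.102,0.048],[0,0,0.55]],[[-0.157,0.102,0.048],[0,0,0.55]]]' >/dev/null
python3 -m jog '[[[0,0,0],[0,0,0]],[[0,0,0],[0,0,0]]]' >/dev/null
python3 - <<'E'
from h import *
o,p,Rt=pose(); print(p,o["q"].round(2)); rel([.34,-.278,.01],tool(0,0))
d=optics.get_image("wrist"); M=np.array(d["mount"])
for c in blob(d["image"],(5,70,60),(35,255,255),None,300)[:3]:
    b=cv2.boxPoints(cv2.minAreaRect(c)); 
    P=[]
    for uv in b:
        r=Rt.apply(M[:3,:3]@[(uv[0]-d["cx"])/d["fx"],(uv[1]-d["cy"])/d["fy"],1]); c0=p+Rt.apply(M[:3,3]); P.append((c0+r*(.044-c0[2])/r[2])[:2])
    print(cv2.contourArea(c),np.mean(P,0).round(3),np.round(P,3).tolist())
E
```

```text
[ 0.3426217  -0.2761069   0.20057757] [-0.85 -0.4   2.06  0.01  1.48  0.72]
shift [-0.0037  0.0022  0.1906] turn [-0.002 -0.005  0.002] t 20.75
5875.5 [ 0.343 -0.276] [[0.405, -0.252], [0.407, -0.295], [0.281, -0.303], [0.279, -0.255]]
2512.5 [ 0.281 -0.011] [[0.294, 0.024], [0.324, -0.026], [0.269, -0.047], [0.236, 0.005]]
```

```bash

python3 -m jog '[[[0,0.001,0.05],[0,0,-0.03]],[[0,0.001,0.09],[0,0,-0.03]],[[0,0.001,0.13],[0,0,-0.03]],[[0,0.001,0.17],[0,0,-0.03]],[[0,0.001,0.189],[0,0,-0.03]]]' >/dev/null
python3 -m jog '[[[0,0,0],[0,0,0]],[[0,0,0],[0,0,0]],[[0,0,0],[0,0,0]],[[0,0,0],[0,0,0]],[[0,0,0],[0,0,0]]]' 0.3 110
python3 -m jog '[[[0,0,0],[0,0,0]],[[0,0,0],[0,0,0]],[[0,0,-0.02],[0,0,0]],[[0,0,-0.05],[0,0,0]],[[0,0,-0.08],[0,0,0]]]' >/dev/null
python3 -m jog '[[[0,0,0],[0,0,0]],[[0,0,0],[0,0,0]],[[0,0,0],[0,0,0]],[[0,0,0],[0,0,0]],[[0,0,0],[0,0,0]]]' 
python3 - <<'E'
from h import *
o,p,Rt=pose(); print(o["contact_force"],o["wrist_torque"]); rel([.45,.0,.27],tool(60,0))
E
```

```text
t: 21.8
tool_pos: [0.3443, -0.2793, 0.0141]
tool_rot: [3.139, 0.046, 0.013]
contact_force: [0.0, 1.2, 6.5]
opening: 0.0427
grip_force: 112.8
t: 22.8
tool_pos: [0.3414, -0.2771, 0.0897]
tool_rot: [-3.138, -0.045, -0.004]
contact_force: [-0.1, 0.2, -4.7]
opening: 0.0424
grip_force: 112.7
[-0.05043622  0.23833262 -4.74034662] [ 0.040354    0.10754082 -0.01308246]
shift [ 0.117  -0.2745 -0.179 ] turn [-0.002 -0.004 -1.019] t 22.8
```

The heavy end is the far one again, so I use the same half-turn regrasp.

```bash

python3 -m jog '[[[0,0,0.03],[0,0,0]],[[0,0,0.06],[0,0,0]],[[0,0,0.073],[0,0,0]],[[0,0,0.076],[0,0,0]],[[0,0,0.077],[0,0,0]]]' >/dev/null
python3 -m jog '[[[0,0,0],[0,0,0]],[[0,0,0],[0,0,0]],[[0,0,0],[0,0,0]],[[0,0,0],[0,0,0]],[[0,0,0],[0,0,0]]]' 1
python3 -m jog '[[[0,0,-0.04],[0,0,0]],[[0,0,-0.08],[0,0,0]],[[0,0,-0.12],[0,0,0]],[[0,0,-0.12],[0,0,-0.1]],[[0,0,-0.12],[0,0,-0.14]]]' >/dev/null
python3 -m jog '[[[0,0,0],[0,0,-0.6]],[[0,0,0],[0,0,-0.6]],[[0,0,0],[0,0,-0.6]],[[0,0,0],[0,0,-0.6]],[[0,0,0],[0,0,-0.6]]]' >/dev/null
python3 -m jog '[[[0,0,0],[0,0,-0.6]],[[0,0,0],[0,0,-0.6]],[[0,0,0],[0,0,-0.6]],[[0,0,0],[0,0,-0.6]],[[0,0,0],[0,0,-0.6]]]' >/dev/null
python3 -m jog '[[[0,0,0],[0,0,-0.6]],[[0,0,0],[0,0,-0.6]],[[0,0,0],[0,0,-0.6]],[[0,0,0],[0,0,-0.6]],[[0,0,0],[0,0,-0.6]]]' >/dev/null
python3 -m jog '[[[0,0,0],[0,0,-0.6]],[[0,0,0],[0,0,-0.6]],[[0,0,0],[0,0,-0.6]],[[0,0,0],[0,0,-0.6]],[[0,0,0],[0,0,-0.6]]]' >/dev/null
python3 -m jog '[[[0,0,0],[0,0,-0.6]],[[0,0,0],[0,0,-0.6]],[[0,0,0],[0,0,-0.6]],[[0,0,0],[0,0,-0.6]],[[0,0,0],[0,0,-0.6]]]' >/dev/null
python3 - <<'E'
from h import *
o,p,Rt=pose(); print(p,o["q"].round(2)); rel([.342,-.277,.01],tool(1.7,0,1))
E
```

```text
t: 23.8
tool_pos: [0.3428, -0.2781, 0.0149]
tool_rot: [-3.141, -0.045, -0.009]
contact_force: [0.6, -0.2, -0.6]
opening: 0.0856
grip_force: 0.0
[ 0.34190606 -0.27802147  0.13441717] [-0.85 -0.34  2.13  0.    1.35 -2.45]
shift [0.0005 0.0009 0.1244] turn [ 0.001  0.005 -0.009] t 26.8
```

```bash

python3 -m jog '[[[0.01,0,0.04],[0,0,0]],[[0.01,0,0.08],[0,0,0]],[[0.01,0,0.11],[0,0,0]],[[0.01,0,0.122],[0,0,0]],[[0.01,0,0.122],[0,0,0]]]' >/dev/null
python3 -m jog '[[[0,0,0],[0,0,0]],[[0,0,0],[0,0,0]],[[0,0,0],[0,0,0]],[[0,0,0],[0,0,0]],[[0,0,0],[0,0,0]]]' 0.3 110
python3 -m jog '[[[0,0,0],[0,0,0]],[[0,0,0],[0,0,0]],[[0,0,-0.03],[0,0,0]],[[0,0,-0.08],[0,0,0]],[[0,0,-0.13],[0,0,0]]]' >/dev/null
python3 -m jog '[[[0,0,-0.04],[0,0,0]],[[0,0,-0.08],[0,0,0]],[[0,0,-0.12],[0,0,0]],[[0,0,-0.12],[0,0,0]],[[0,0,-0.12],[0,0,0]]]' 
python3 - <<'E'
from h import *
o,p,Rt=pose(); print(p,o["q"].round(2),o["wrist_torque"]); rel([.45,.0,.27],tool(60,0))
E
```

```text
t: 27.8
tool_pos: [0.3339, -0.2797, 0.0147]
tool_rot: [-0.042, 3.134, -0.003]
contact_force: [-0.7, -0.6, 5.5]
opening: 0.0424
grip_force: 112.8
t: 28.8
tool_pos: [0.3312, -0.2784, 0.2624]
tool_rot: [-0.042, 3.136, 0.001]
contact_force: [-0.8, 0.4, -4.8]
opening: 0.0422
grip_force: 113.0
[ 0.33119073 -0.27840374  0.26242776] [-0.87 -0.45  2.    0.    1.59 -2.47] [ 0.01858578  0.20817586 -0.00117221]
shift [-0.1262  0.2751 -0.0068] turn [6.000e-03 2.000e-03 2.121e+00] t 28.8
```

```bash

python3 -m jog '[[[-0.126,0.275,0],[0,0,0.6]],[[-0.126,0.275,0],[0,0,0.6]],[[-0.126,0.275,0],[0,0,0.6]],[[-0.126,0.275,0],[0,0,0.6]],[[-0.126,0.275,0],[0,0,0.6]]]' >/dev/null
python3 -m jog '[[[0,0,0],[0,0,0.6]],[[0,0,0],[0,0,0.6]],[[0,0,0],[0,0,0.6]],[[0,0,0],[0,0,0.6]],[[0,0,0],[0,0,0.6]]]' >/dev/null
python3 -m jog '[[[0,0,0],[0,0,0.6]],[[0,0,0],[0,0,0.6]],[[0,0,0],[0,0,0.6]],[[0,0,0],[0,0,0.6]],[[0,0,0],[0,0,0.6]]]' >/dev/null
python3 -m jog '[[[0,0,0],[0,0,0.32]],[[0,0,0],[0,0,0.32]],[[0,0,0],[0,0,0.32]],[[0,0,0],[0.0,0,0.32]],[[0,0,0],[0,0,0.32]]]' >/dev/null
python3 -m jog '[[[0,0,0],[0,0.44,0]],[[0,0,0],[0,0.44,0]],[[0,0,0],[0,0.44,0]],[[0,0,0],[0,0.44,0]],[[0,0,0],[0,0.44,0]]]' >/dev/null
python3 -m jog '[[[0,0,0],[0,0.44,0]],[[0,0,0],[0,0.44,0]],[[0,0,0],[0,0.44,0]],[[0,0,0],[0,0.44,0]],[[0,0,0],[0,0.44,0]]]' >/dev/null
python3 -m jog '[[[0,0,0],[0,0.55,0]],[[0,0,0],[0,0.55,0]],[[0,0,0],[0,0.55,0]],[[0,0,0],[0,0.55,0]],[[0,0,0],[0,0.55,0]]]' >/dev/null
python3 - <<'E'
from h import *
o,p,Rt=pose(); print(p,o["q"].round(2),o["opening"]); 
T=tool(60,82)
for z in (.16,.09): rel(np.array([.63,.13,z])+T.apply([0,0,.019]),T)
E
```

```text
[ 0.41619541 -0.08077041  0.26134329] [-1.03 -0.2   2.23  1.2   1.96 -0.57] 0.042539984113604296
shift [-0.0602  0.082   0.3191] turn [-0.007 -0.    -0.   ] t 32.3
shift [-0.1295  0.0821  0.3289] turn [-0.007 -0.    -0.   ] t 32.3
```

```bash

python3 -m jog '[[[-0.0,0.08,0.25],[0,0,0]],[[0,0.08,0.25],[0,0,0]],[[0,0.08,0.25],[0,0,0]],[[0,0.08,0.25],[0,0,0]],[[0,0.08,0.25],[0,0,0]]]' >/dev/null
python3 -m jog '[[[-0.06,0.0,0.07],[0,0,0]],[[-0.06,0,0.07],[0,0,0]],[[-0.06,0,0.07],[0,0,0]],[[-0.06,0,0.07],[0,0,0]],[[-0.06,0,0.07],[0,0,0]]]' >/dev/null
python3 - <<'E'
from h import *
o,p,Rt=pose(); print(p,o["q"].round(2),o["opening"]); 
T=tool(60,82)
for z in (.09,): rel(np.array([.63,.13,z])+T.apply([0,0,.019]),T)
E
```

```text
[0.6312912  0.13796634 0.16469939] [-0.35  0.19  2.05  1.57  1.35 -0.67] 0.04230914594239964
shift [-0.0751  0.0022  0.0217] turn [-0.004 -0.003  0.009] t 33.3
```

```bash

python3 -m jog '[[[-0.03,0,0.02],[0,0,0]],[[-0.06,0,0.02],[0,0,0]],[[-0.072,0,0.02],[0,0,0]],[[-0.075,0,0.02],[0,0,0]],[[-0.078,0,0.02],[0,0,0]]]' >/dev/null
python3 -m jog '[[[-0.001,0,0],[0,0,0]],[[-0.003,0,0],[0,0,0]],[[-0.005,0,0],[0,0,0]],[[-0.005,0,0],[0,0,0]],[[-0.005,0,0],[0,0,0]]]'
python3 -m jog '[[[-0.001,0,0],[0,0,0]],[[-0.002,0,0],[0,0,0]],[[-0.003,0,0],[0,0,0]],[[-0.003,0,0],[0,0,0]],[[-0.003,0,0],[0,0,0]]]'
```

```text
t: 34.3
tool_pos: [0.6344, 0.1452, 0.0769]
tool_rot: [-1.705, -0.993, -1.489]
contact_force: [0.3, -1.0, -4.7]
opening: 0.0422
grip_force: 115.5
t: 34.8
tool_pos: [0.6343, 0.145, 0.0748]
tool_rot: [-1.703, -0.993, -1.49]
contact_force: [-3.0, -0.5, 1.9]
opening: 0.0425
grip_force: 115.7
```

```bash

python3 -m jog '[[[0,0,0],[0,0,0]],[[0,0,0],[0,0,0]],[[0,0,0],[0,0,0]],[[0,0,0],[0,0,0]],[[0,0,0],[0,0,0]]]' 0.9 >/dev/null
python3 -m jog '[[[0,0,-0.02],[0,0,0]],[[0,0,-0.05],[0,0,0]],[[0,0,-0.08],[0,0,0]],[[0.03,0,-0.11],[0,0,0]],[[0.08,0,-0.12],[0,0,0]]]' >/dev/null
python3 -m jog '[[[0.08,0,-0.09],[0,0,0]],[[0.08,0,-0.14],[0,0,0]],[[0.08,0,-0.18],[0,0,0]],[[0.08,0,-0.18],[0,0,0]],[[0.08,0,-0.18],[0,0,0]]]' 1
python3 -m jog '[[[0,0,0],[0,-0.7,0]],[[0,0,0],[0,-0.7,0]],[[0,0,0],[0,-0.7,0]],[[0,0,0],[0,-0.7,0]],[[0,0,0],[0,-0.7,0]]]' >/dev/null
python3 -m jog '[[[0,0,0],[0,-0.7,0]],[[0,0,0],[0,-0.7,0]],[[0,0,0],[0,-0.7,0]],[[0,0,0],[0,-0.7,0]],[[0,0,0],[0,-0.7,0]]]'
python3 - <<'E'
from h import *
o,p,Rt=pose();print(o["q"].round(2)); rel([.43,.003,.2],tool(0.6,0))
d=optics.get_image("top"); cv2.imwrite("pics/t2.png",cv2.resize(d["image"][100:290,150:450],None,fx=2.6,fy=2.6,interpolation=cv2.INTER_CUBIC))
E
```

```text
t: 36.3
tool_pos: [0.497, -0.0988, 0.2758]
tool_rot: [-1.711, -0.996, -1.497]
contact_force: [0.0, -1.6, 0.5]
opening: 0.0857
grip_force: 0.0
t: 37.3
tool_pos: [0.4975, -0.0923, 0.273]
tool_rot: [-2.706, -1.575, -0.044]
contact_force: [0.7, 0.6, -0.9]
opening: 0.0854
grip_force: 0.0
[-0.35 -0.27  1.84  0.03  1.56  0.17]
shift [ 0.0474 -0.1061  0.0739] turn [-0.011 -0.029  1.044] t 37.3
```

View pics/t2.png

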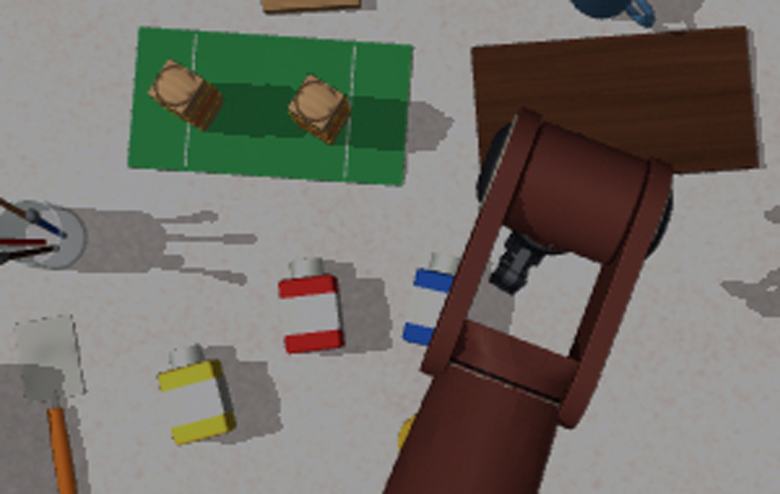

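Both blanks stand on the mat, tops at (178,85) and (320,97) in the crop. The blue bottle has turned, its left edge now running from (415,270) to (403,340), so I remeasure it with the wrist camera.

```bash

python3 -m jog '[[[0.03,-0.1,-0.0],[-0.01,-0.03,0.52]],[[0.03,-0.1,0],[-0.01,-0.03,0.52]],[[0.03,-0.1,0],[-0.01,-0.03,0.52]],[[0.03,-0.1,0],[-0.01,-0.03,0.52]],[[0.03,-0.1,0],[-0.01,-0.03,0.52]]]' >/dev/null
python3 -m jog '[[[0,0,0],[0,0,0.52]],[[0,0,0],[0,0,0.52]],[[0,0,0],[0,0,0.52]],[[0,0,0],[0,0,0.52]],[[0,0,0],[0,0,0.52]]]' >/dev/null
python3 - <<'E'
from h import *
o,p,Rt=pose();print(p,o["q"].round(2)); rel([.36,0,.27],tool(0,0))
E
```

```text
[ 0.42491342 -0.01808807  0.27234513] [-0.22 -0.48  2.    0.    1.62  1.34]
shift [-0.0647 -0.0189  0.002 ] turn [-0.    -0.005  0.013] t 38.35
```

```bash
cat >> h.py <<'E'
def wz(d,p,Rt,uv,z):
    M=np.array(d["mount"]); r=Rt.apply(M[:3,:3]@[(uv[0]-d["cx"])/d["fx"],(uv[1]-d["cy"])/d["fy"],1]); c0=p+Rt.apply(M[:3,3])
    return (c0+r*(z-c0[2])/r[2])[:2]
E
python3 -m jog '[[[-0.04,-0.018,0],[0,0,0.01]],[[-0.04,-0.018,0],[0,0,0.01]],[[-0.04,-0.018,0],[0,0,0.01]],[[-0.04,-0.018,0],[0,0,0.01]]]' >/dev/null
python3 - <<'E'
from h import *
o,p,Rt=pose(); np.save("wp.npy",np.r_[p,Rt.as_rotvec()]); print(p)
d=optics.get_image("wrist"); cv2.imwrite("pics/w2.png",d["image"])
E
```

```text
[ 0.38523298 -0.00068529  0.27295344]
```

View pics/w2.png

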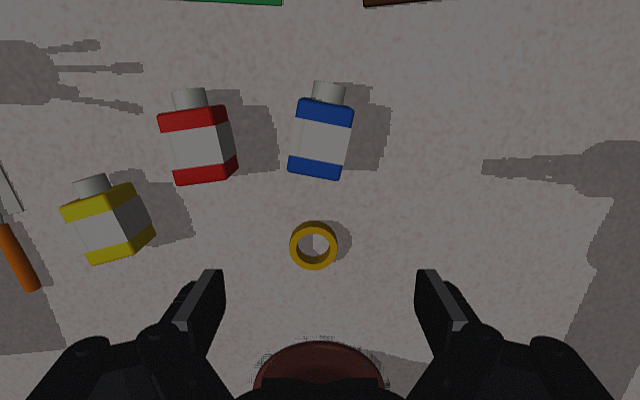

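Blue corners in the wrist picture: far (297,98) and (354,103), near (288,172) and (342,180). Red and yellow have not moved.

```bash

python3 - <<'E'
from h import *
v=np.load("wp.npy"); p=v[:3];Rt=R.from_rotvec(v[3:]); d=optics.get_image("wrist")
def f(n,c):
    P=np.array([wz(d,p,Rt,q,.06) for q in c]); ax=(P[0]+P[1]-P[2]-P[3])/2
    print(n,P.mean(0).round(3),"len",np.linalg.norm(ax).round(3),"wid",np.linalg.norm((P[0]+P[2]-P[1]-P[3])/2).round(3),"yaw",np.degrees(np.arctan2(ax[1],ax[0])).round(1)); return P.mean(0)+.010*ax/np.linalg.norm(ax),np.degrees(np.arctan2(ax[1],ax[0]))
g,yaw=f("blue",[(297,98),(354,103),(288,172),(342,180)])
f("red",[(157,116),(224,106),(174,185),(230,178)])
rel([*g,.14],tool(yaw,0)); print(g,yaw)
E
```

```text
blue [ 0.417 -0.002] len 0.08 wid 0.059 yaw -7.8
red [0.409 0.13 ] len 0.075 wid 0.067 yaw 2.8
shift [0.041  0.0022 0.1331] turn [ 0.    -0.006  0.137] t 38.85
[ 0.42709716 -0.00296693] -7.777862893083669
```

```bash

python3 -m jog '[[[0.041,0.002,0.04],[0,0,0.137]],[[0.041,0.002,0.08],[0,0,0.137]],[[0.041,0.002,0.12],[0,0,0.137]],[[0.041,0.002,0.133],[0,0,0.137]],[[0.041,0.002,0.133],[0,0,0.137]]]' 1 >/dev/null
python3 -m jog '[[[0,0,0.04],[0,0,0]],[[0,0,0.08],[0,0,0]],[[0,0,0.11],[0,0,0]],[[0,0,0.126],[0,0,0]],[[0,0,0.126],[0,0,0]]]'
python3 -m jog '[[[0,0,0],[0,0,0]],[[0,0,0],[0,0,0]],[[0,0,0],[0,0,0]],[[0,0,0],[0,0,0]],[[0,0,0],[0,0,0]]]' 0.4 100
python3 -m jog '[[[0,0,0],[0,0,0]],[[0,0,-0.04],[0,0,0]],[[0,0,-0.08],[0,0,0]],[[0,0,-0.12],[0,0,0]],[[0,0,-0.16],[0,0,0]]]' 
python3 -m jog '[[[0,0,-0.04],[0,0,0]],[[0,0,-0.08],[0,0,0]],[[0,0,-0.08],[0,0,0]],[[0,0,-0.08],[0,0,0]],[[0,0,-0.08],[0,0,0]]]' 
python3 - <<'E'
from h import *
o,p,Rt=pose(); print(p,o["q"].round(2)); rel([.45,-.15,.27],tool(20,0))
E
```

```text
t: 39.85
tool_pos: [0.4275, -0.0027, 0.0141]
tool_rot: [3.134, -0.213, 0.007]
contact_force: [-0.5, 0.3, 0.3]
opening: 0.0849
grip_force: 0.0
t: 40.35
tool_pos: [0.4305, -0.0031, 0.0174]
tool_rot: [3.134, -0.213, 0.02]
contact_force: [0.4, 0.2, 6.6]
opening: 0.059
grip_force: 107.1
t: 40.85
tool_pos: [0.4259, -0.0024, 0.176]
tool_rot: [3.134, -0.213, 0.011]
contact_force: [0.1, 0.1, -3.0]
opening: 0.0591
grip_force: 108.4
t: 41.35
tool_pos: [0.4248, -0.0023, 0.2519]
tool_rot: [-3.134, 0.213, -0.004]
contact_force: [-0.8, -0.2, -4.2]
opening: 0.0594
grip_force: 108.6
[ 0.42484141 -0.00229553  0.25188008] [-0.18 -0.47  2.03  0.    1.58  1.53]
shift [ 0.045   0.1429 -0.018 ] turn [ 0.    -0.003 -0.485] t 41.35
```

```bash

python3 -m jog '[[[0.045,0.143,-0.02],[0,0,-0.485]],[[0.045,0.143,-0.02],[0,0,-0.485]],[[0.045,0.143,-0.02],[0,0,-0.485]],[[0.045,0.143,-0.02],[0,0,-0.485]],[[0.045,0.143,-0.02],[0,0,-0.485]]]' >/dev/null
python3 -m jog '[[[0,0,0],[0,0.48,0]],[[0,0,0],[0,0.48,0]],[[0,0,0],[0,0.48,0]],[[0,0,0],[0,0.48,0]],[[0,0,0],[0,0.48,0]]]' >/dev/null
python3 -m jog '[[[0,0,0],[0,0.48,0]],[[0,0,0],[0,0.48,0]],[[0,0,0],[0,0.48,0]],[[0,0,0],[0,0.48,0]],[[0,0,0],[0,0.48,0]]]' >/dev/null
python3 -m jog '[[[0,0,0],[0,0.48,0]],[[0,0,0],[0,0.48,0]],[[0,0,0],[0,0.48,0]],[[0,0,0],[0,0.48,0]],[[0,0,0],[0,0.48,0]]]' >/dev/null
python3 - <<'E'
from h import *
o,p,Rt=pose(); print(p,o["q"].round(2),o["opening"]); 
T=tool(20,82)
for z in (.15,.08): rel(np.array([.645,-.085,z])+T.apply([0,0,.019]),T)
E
```

```text
[ 0.4512335  -0.14938615  0.27232596] [-1.15 -0.63  2.51  1.47  1.47 -0.29] 0.05959265044159778
shift [-0.0954  0.0064  0.2371] turn [-0.002 -0.011 -0.002] t 43.35
shift [-0.1648  0.0066  0.246 ] turn [-0.002 -0.011 -0.002] t 43.35
```

```bash

python3 -m jog '[[[0,0.006,0.05],[0,-0.01,0]],[[0,0.006,0.1],[0,-0.01,0]],[[0,0.006,0.15],[0,-0.01,0]],[[0,0.006,0.2],[0,-0.01,0]],[[0,0.006,0.237],[0,-0.01,0]]]' >/dev/null
python3 -m jog '[[[-0.04,0,0],[0,0,0]],[[-0.08,0,0],[0,0,0]],[[-0.095,0,0],[0,0,0]],[[-0.095,0,0],[0,0,0]],[[-0.095,0,0],[0,0,0]]]' 
python3 - <<'E'
from h import *
o,p,Rt=pose(); print(p,o["q"].round(2),o["opening"]); 
T=tool(20,82)
for z in (.068,): rel(np.array([.645,-.085,z])+T.apply([0,0,.019]),T)
E
```

```text
t: 44.35
tool_pos: [0.6635, -0.0799, 0.1521]
tool_rot: [-2.174, -0.389, -1.901]
contact_force: [0.5, -0.5, -2.4]
opening: 0.0593
grip_force: 109.4
[ 0.663545   -0.07991599  0.15208499] [-0.58  0.09  2.2   1.92  1.01 -0.78] 0.05928385352927189
shift [-0.086  -0.0019  0.0113] turn [-0.001 -0.005  0.004] t 44.35
```

```bash

python3 -m jog '[[[-0.03,0,0.01],[0,0,0]],[[-0.06,0,0.01],[0,0,0]],[[-0.075,0,0.01],[0,0,0]],[[-0.08,0,0.01],[0,0,0]],[[-0.08,0,0.01],[0,0,0]]]'
python3 -m jog '[[[-0.001,0,0],[0,0,0]],[[-0.003,0,0],[0,0,0]],[[-0.005,0,0],[0,0,0]],[[-0.006,0,0],[0,0,0]],[[-0.006,0,0],[0,0,0]]]'
python3 -m jog '[[[-0.001,0,0],[0,0,0]],[[-0.002,0,0],[0,0,0]],[[-0.003,0,0],[0,0,0]],[[-0.003,0,0],[0,0,0]],[[-0.003,0,0],[0,0,0]]]'
```

```text
t: 44.85
tool_pos: [0.6625, -0.0812, 0.0715]
tool_rot: [-2.175, -0.388, -1.903]
contact_force: [0.3, -0.2, -3.0]
opening: 0.0594
grip_force: 109.2
t: 45.35
tool_pos: [0.6618, -0.0814, 0.0677]
tool_rot: [-2.168, -0.388, -1.909]
contact_force: [-4.8, -0.3, 7.8]
opening: 0.0589
grip_force: 109.5
t: 45.85
tool_pos: [0.6621, -0.0815, 0.0675]
tool_rot: [-2.16, -0.391, -1.916]
contact_force: [-10.0, 0.6, 14.3]
opening: 0.0592
grip_force: 109.8
```

```bash

python3 -m jog '[[[0.002,0,0],[0,0,0]],[[0.002,0,0],[0,0,0]],[[0.002,0,0],[0,0,0]],[[0.002,0,0],[0,0,0]],[[0.002,0,0],[0,0,0]]]' 0.95
python3 -m jog '[[[0,0,-0.02],[0,0,0]],[[0,0,-0.05],[0,0,0]],[[0,0,-0.08],[0,0,0]],[[0.03,0,-0.11],[0,0,0]],[[0.08,0,-0.13],[0,0,0]]]' >/dev/null
python3 -m jog '[[[0.08,0,-0.09],[0,0,0]],[[0.08,0,-0.11],[0,0,0]],[[0.08,0,-0.11],[0,0,0]],[[0.08,0,-0.11],[0,0,0]],[[0.08,0,-0.11],[0,0,0]]]' 1
python3 -m jog '[[[0,0,0],[0,-0.7,0]],[[0,0,0],[0,-0.7,0]],[[0,0,0],[0,-0.7,0]],[[0,0,0],[0,-0.7,0]],[[0,0,0],[0,-0.7,0]]]' >/dev/null
python3 -m jog '[[[0,0,0],[0,-0.73,0]],[[0,0,0],[0,-0.73,0]],[[0,0,0],[0,-0.73,0]],[[0,0,0],[0,-0.73,0]],[[0,0,0],[0,-0.73,0]]]' >/dev/null
python3 - <<'E'
from h import *
o,p,Rt=pose();print(p,o["q"].round(2)); rel([.38,.12,.27],tool(4,0))
E
```

```text
t: 46.35
tool_pos: [0.6603, -0.0809, 0.0626]
tool_rot: [-2.176, -0.386, -1.9]
contact_force: [-0.3, -0.5, 0.4]
opening: 0.081
grip_force: 0.0
t: 47.35
tool_pos: [0.4579, -0.1547, 0.2502]
tool_rot: [-2.178, -0.387, -1.902]
contact_force: [-0.5, 0.2, -0.7]
opening: 0.0851
grip_force: 0.0
[ 0.45920272 -0.15229187  0.2479748 ] [-0.47 -0.3   1.91 -0.    1.54  0.74]
shift [ 0.0201 -0.2829 -0.0221] turn [0.    0.003 0.284] t 48.35
```

```bash

python3 -m jog '[[[0.02,-0.05,-0.02],[0,0,0.284]],[[0.02,-0.1,-0.02],[0,0,0.284]],[[0.02,-0.15,-0.02],[0,0,0.284]],[[0.02,-0.2,-0.02],[0,0,0.284]],[[0.02,-0.24,-0.02],[0,0,0.284]]]' >/dev/null
python3 -m jog '[[[0.01,-0.04,0],[0,0,0]],[[0.01,-0.04,0],[0,0,0]],[[0.01,-0.04,0],[0,0,0]]]' >/dev/null
python3 - <<'E'
from h import *
o,p,Rt=pose(); np.save("wp.npy",np.r_[p,Rt.as_rotvec()]); print(p)
d=optics.get_image("wrist"); s=optics.get_image("scene")
cv2.imwrite("pics/m3.png",np.vstack([cv2.resize(d["image"][40:260,0:400],None,fx=1.5,fy=1.5),cv2.resize(s["image"][180:320,100:500],None,fx=1.5,fy=1.5)]))
E
```

```text
[0.40265949 0.11683022 0.26701001]
```

View pics/m3.png

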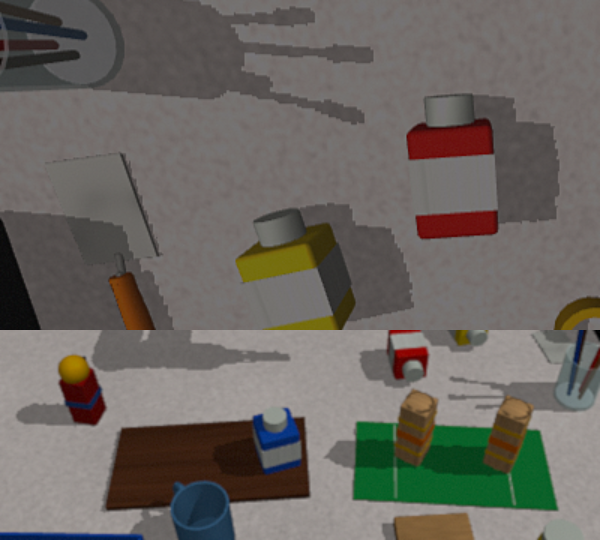

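Blue stands on the board and both blanks stand on the mat. Red corners in the crop: far (410,128) and (492,121), near (419,238) and (497,233).

```bash

python3 - <<'E'
from h import *
v=np.load("wp.npy"); p=v[:3];Rt=R.from_rotvec(v[3:]); d=optics.get_image("wrist")
c=[(410,128),(492,121),(419,238),(497,233)]
P=np.array([wz(d,p,Rt,(u/1.5,v/1.5+40),.06) for u,v in c]); ax=(P[0]+P[1]-P[2]-P[3])/2
L=np.linalg.norm(ax);yaw=np.degrees(np.arctan2(ax[1],ax[0])); g=P.mean(0)+.01*ax/L
print(P.mean(0),L,np.linalg.norm((P[0]+P[2]-P[1]-P[3])/2),yaw)
rel([*g,.14],tool(yaw,0)); print(g)
E
```

```text
[0.41006105 0.13449282] 0.0795980877312609 0.05674612097452022 6.722021828619798
shift [ 0.0177 -0.0201  0.1283] turn [ 0.001 -0.003 -0.052] t 49.3
[0.41999231 0.13566335]
```

```bash

python3 -m jog '[[[0.018,-0.02,0.04],[0,0,-0.052]],[[0.018,-0.02,0.08],[0,0,-0.052]],[[0.018,-0.02,0.12],[0,0,-0.052]],[[0.018,-0.02,0.127],[0,0,-0.052]],[[0.018,-0.02,0.127],[0,0,-0.052]]]' 1 >/dev/null
python3 -m jog '[[[0,0,0.04],[0,0,0]],[[0,0,0.08],[0,0,0]],[[0,0,0.11],[0,0,0]],[[0,0,0.126],[0,0,0]],[[0,0,0.126],[0,0,0]]]'
python3 -m jog '[[[0,0,0],[0,0,0]],[[0,0,0],[0,0,0]],[[0,0,0],[0,0,0]],[[0,0,0],[0,0,0]],[[0,0,0],[0,0,0]]]' 0.4 100
python3 -m jog '[[[0,0,0],[0,0,0]],[[0,0,-0.04],[0,0,0]],[[0,0,-0.08],[0,0,0]],[[0,0,-0.12],[0,0,0]],[[0,0,-0.16],[0,0,0]]]' 
python3 -m jog '[[[0,0,-0.04],[0,0,0]],[[0,0,-0.09],[0,0,0]],[[0,0,-0.09],[0,0,0]],[[0,0,-0.09],[0,0,0]],[[0,0,-0.09],[0,0,0]]]' 
python3 - <<'E'
from h import *
o,p,Rt=pose(); print(p,o["q"].round(2)); rel([.43,-.2,.28],tool(12,0))
E
```

```text
t: 50.3
tool_pos: [0.4217, 0.1355, 0.0168]
tool_rot: [3.135, 0.182, 0.007]
contact_force: [0.5, -0.8, 0.5]
opening: 0.0853
grip_force: 0.0
t: 50.8
tool_pos: [0.4245, 0.1363, 0.02]
tool_rot: [3.136, 0.184, 0.019]
contact_force: [1.6, -1.0, 6.5]
opening: 0.0591
grip_force: 108.1
t: 51.3
tool_pos: [0.42, 0.136, 0.1786]
tool_rot: [3.135, 0.184, 0.01]
contact_force: [0.8, -0.2, -3.0]
opening: 0.0592
grip_force: 109.1
t: 51.8
tool_pos: [0.4189, 0.136, 0.2647]
tool_rot: [3.135, 0.184, 0.004]
contact_force: [0.0, -0.1, -3.4]
opening: 0.0593
grip_force: 109.9
[0.41892584 0.13595491 0.26468433] [ 0.15 -0.43  1.98 -0.    1.59  1.6 ]
shift [-0.0282  0.335  -0.0149] turn [ 0.002 -0.002 -0.092] t 51.8
```

```bash

python3 -m jog '[[[0.0,0.05,-0.015],[0,0,-0.05]],[[0.0,0.1,-0.015],[0,0,-0.05]],[[0,0.15,-0.015],[0,0,-0.05]],[[0,0.2,-0.015],[0,0,-0.05]],[[0,0.24,-0.015],[0,0,-0.05]]]' >/dev/null
python3 -m jog '[[[0.03,0.04,0],[0,0,-0.04]],[[0.03,0.08,0],[0,0,-0.04]],[[0.03,0.1,0],[0,0,-0.04]],[[0.03,0.1,0],[0,0,-0.04]],[[0.03,0.1,0],[0,0,-0.04]]]' >/dev/null
python3 -m jog '[[[0,0,0],[0,0.48,0]],[[0,0,0],[0,0.48,0]],[[0,0,0],[0,0.48,0]],[[0,0,0],[0,0.48,0]],[[0,0,0],[0,0.48,0]]]' >/dev/null
python3 -m jog '[[[0,0,0],[0,0.48,0]],[[0,0,0],[0,0.48,0]],[[0,0,0],[0,0.48,0]],[[0,0,0],[0,0.48,0]],[[0,0,0],[0,0.48,0]]]' >/dev/null
python3 -m jog '[[[0,0,0],[0,0.47,0]],[[0,0,0],[0,0.47,0]],[[0,0,0],[0,0.47,0]],[[0,0,0],[0,0.47,0]],[[0,0,0],[0,0.47,0]]]' >/dev/null
python3 - <<'E'
from h import *
o,p,Rt=pose(); print(p,o["q"].round(2),o["opening"]); 
T=tool(12,82)
for z in (.15,.08): rel(np.array([.645,-.188,z])+T.apply([0,0,.019]),T)
E
```

```text
[ 0.49480755 -0.19548471  0.28189958] [-1.07 -0.54  2.43  1.53  1.25 -0.29] 0.059085321050012955
shift [-0.11    0.0239  0.1843] turn [ 0. -0. -0.] t 54.3
shift [-0.1794  0.0239  0.194 ] turn [ 0. -0. -0.] t 54.3
```

```bash

python3 -m jog '[[[0,0.024,0.05],[0,0,0]],[[0,0.024,0.1],[0,0,0]],[[0,0.024,0.15],[0,0,0]],[[0,0.024,0.18],[0,0,0]],[[0,0.024,0.184],[0,0,0]]]' >/dev/null
python3 -m jog '[[[-0.04,0,0],[0,0,0]],[[-0.08,0,0],[0,0,0]],[[-0.11,0,0],[0,0,0]],[[-0.11,0,0],[0,0,0]],[[-0.11,0,0],[0,0,0]]]' 
python3 - <<'E'
from h import *
o,p,Rt=pose(); print(p,o["q"].round(2),o["opening"]); 
T=tool(12,82)
for z in (.074,): rel(np.array([.645,-.188,z])+T.apply([0,0,.019]),T)
E
```

```text
t: 55.3
tool_pos: [0.6643, -0.1856, 0.1507]
tool_rot: [-2.256, -0.238, -1.974]
contact_force: [0.6, -0.0, -2.2]
opening: 0.0587
grip_force: 110.2
[ 0.66431913 -0.18555596  0.15074366] [-0.71  0.14  2.15  1.93  1.   -0.78] 0.05873953020685953
shift [-0.0788 -0.0018  0.01  ] turn [ 0.002 -0.006  0.003] t 55.3
```

```bash

python3 -m jog '[[[-0.03,0,0.01],[0,0,0]],[[-0.06,0,0.01],[0,0,0]],[[-0.075,0,0.01],[0,0,0]],[[-0.079,0,0.01],[0,0,0]],[[-0.079,0,0.01],[0,0,0]]]'
python3 -m jog '[[[-0.001,0,0],[0,0,0]],[[-0.003,0,0],[0,0,0]],[[-0.005,0,0],[0,0,0]],[[-0.006,0,0],[0,0,0]],[[-0.006,0,0],[0,0,0]]]'
```

```text
t: 55.8
tool_pos: [0.6639, -0.1864, 0.0717]
tool_rot: [-2.256, -0.239, -1.976]
contact_force: [-0.7, 0.4, -2.1]
opening: 0.0593
grip_force: 110.5
t: 56.3
tool_pos: [0.6634, -0.1866, 0.0686]
tool_rot: [-2.246, -0.239, -1.985]
contact_force: [-5.0, 0.9, 11.2]
opening: 0.0587
grip_force: 111.1
```

Contact; release, retreat, and go look at the yellow bottle.

```bash

python3 -m jog '[[[0.001,0,0],[0,0,0]],[[0.001,0,0],[0,0,0]],[[0.001,0,0],[0,0,0]],[[0.001,0,0],[0,0,0]],[[0.001,0,0],[0,0,0]]]' 0.95
python3 -m jog '[[[0,0,-0.02],[0,0,0]],[[0,0,-0.05],[0,0,0]],[[0,0,-0.08],[0,0,0]],[[0.03,0,-0.11],[0,0,0]],[[0.08,0,-0.13],[0,0,0]]]' >/dev/null
python3 -m jog '[[[0.08,0,-0.07],[0,0,0]],[[0.08,0,-0.07],[0,0,0]],[[0.08,0,-0.07],[0,0,0]],[[0.08,0,-0.07],[0,0,0]],[[0.08,0,-0.07],[0,0,0]]]' 1
python3 -m jog '[[[0,0,0],[0,-0.7,0]],[[0,0,0],[0,-0.7,0]],[[0,0,0],[0,-0.7,0]],[[0,0,0],[0,-0.7,0]],[[0,0,0],[0,-0.7,0]]]' >/dev/null
python3 -m jog '[[[0,0,0],[0,-0.73,0]],[[0,0,0],[0,-0.73,0]],[[0,0,0],[0,-0.73,0]],[[0,0,0],[0,-0.73,0]],[[0,0,0],[0,-0.73,0]]]' >/dev/null
python3 - <<'E'
from h import *
o,p,Rt=pose();print(p,o["q"].round(2)); rel([.33,.23,.27],tool(10,0))
E
```

```text
t: 56.8
tool_pos: [0.6616, -0.1854, 0.0638]
tool_rot: [-2.258, -0.236, -1.971]
contact_force: [-1.2, 0.9, -0.8]
opening: 0.0811
grip_force: 0.0
t: 57.8
tool_pos: [0.4896, -0.2208, 0.2443]
tool_rot: [-2.258, -0.235, -1.969]
contact_force: [-0.4, 1.6, -1.1]
opening: 0.0851
grip_force: 0.0
[ 0.49058772 -0.22013431  0.2428851 ] [-0.56 -0.16  1.8  -0.    1.51  0.8 ]
shift [-0.0633 -0.4738 -0.0261] turn [-0.002  0.004  0.036] t 58.8
```

```bash

python3 -m jog '[[[-0.05,-0.05,-0.02],[0,0,0.03]],[[-0.06,-0.09,-0.02],[0,0,0.03]],[[-0.06,-0.14,-0.02],[0,0,0.03]],[[-0.06,-0.19,-0.02],[0,0,0.03]],[[-0.06,-0.24,-0.02],[0,0,0.03]]]' >/dev/null
python3 -m jog '[[[0,-0.05,0],[0,0,0]],[[0,-0.1,0],[0,0,0]],[[0,-0.15,0],[0,0,0]],[[0,-0.2,0],[0,0,0]],[[0,-0.23,0],[0,0,0]]]' >/dev/null
python3 -m jog '[[[0,0,0],[0,0,0]],[[0,0,0],[0,0,0]],[[0,0,0],[0,0,0]]]' >/dev/null
python3 - <<'E'
from h import *
o,p,Rt=pose(); np.save("wp.npy",np.r_[p,Rt.as_rotvec()]); print(p)
d=optics.get_image("wrist"); s=optics.get_image("scene")
cv2.imwrite("pics/m4.png",np.vstack([cv2.resize(d["image"][40:260,120:520],None,fx=1.5,fy=1.5),cv2.resize(s["image"][180:320,100:500],None,fx=1.5,fy=1.5)]))
E
```

```text
[0.34320874 0.2163307  0.2629322 ]
```

View pics/m4.png

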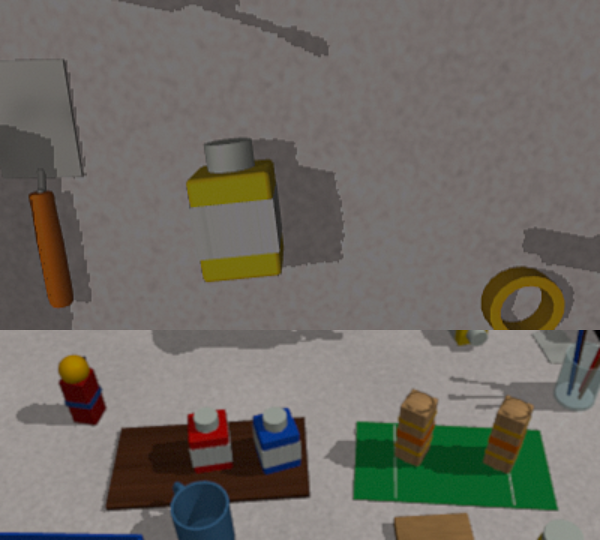

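Red and blue stand on the board. Yellow corners in the crop: far (190,172) and (271,163), near (202,280) and (279,274).

```bash

python3 - <<'E'
from h import *
v=np.load("wp.npy"); p=v[:3];Rt=R.from_rotvec(v[3:]); d=optics.get_image("wrist")
c=[(190,172),(271,163),(202,280),(279,274)]
P=np.array([wz(d,p,Rt,(u/1.5+120,v/1.5+40),.06) for u,v in c]); ax=(P[0]+P[1]-P[2]-P[3])/2
L=np.linalg.norm(ax);yaw=np.degrees(np.arctan2(ax[1],ax[0])); g=P.mean(0)+.01*ax/L
print(P.mean(0),L,np.linalg.norm((P[0]+P[2]-P[1]-P[3])/2),yaw)
rel([*g,.14],tool(yaw,0)); print(g)
E
```

```text
[0.31462407 0.25722577] 0.0820578367936105 0.05721251365163675 12.824320110622487
shift [-0.0119 -0.0465  0.124 ] turn [ 0.002 -0.005 -0.048] t 60.25
[0.32437462 0.2594454 ]
```

```bash

python3 -m jog '[[[-0.012,-0.046,0.04],[0,0,-0.048]],[[-0.012,-0.046,0.08],[0,0,-0.048]],[[-0.012,-0.046,0.12],[0,0,-0.048]],[[-0.012,-0.046,0.124],[0,0,-0.048]],[[-0.012,-0.046,0.124],[0,0,-0.048]]]' 1 >/dev/null
python3 -m jog '[[[0,0,0.04],[0,0,0]],[[0,0,0.08],[0,0,0]],[[0,0,0.11],[0,0,0]],[[0,0,0.127],[0,0,0]],[[0,0,0.127],[0,0,0]]]'
python3 -m jog '[[[0,0,0],[0,0,0]],[[0,0,0],[0,0,0]],[[0,0,0],[0,0,0]],[[0,0,0],[0,0,0]],[[0,0,0],[0,0,0]]]' 0.4 100
python3 -m jog '[[[0,0,0],[0,0,0]],[[0,0,-0.04],[0,0,0]],[[0,0,-0.08],[0,0,0]],[[0,0,-0.12],[0,0,0]],[[0,0,-0.16],[0,0,0]]]' 
python3 -m jog '[[[0,0,-0.04],[0,0,0]],[[0,0,-0.09],[0,0,0]],[[0,0,-0.09],[0,0,0]],[[0,0,-0.09],[0,0,0]],[[0,0,-0.09],[0,0,0]]]' 
python3 - <<'E'
from h import *
o,p,Rt=pose(); print(p,o["q"].round(2)); rel([.49,-.26,.28],tool(5,0))
E
```

```text
t: 61.25
tool_pos: [0.3256, 0.2595, 0.0139]
tool_rot: [3.12, 0.351, 0.008]
contact_force: [-1.0, 0.4, 0.0]
opening: 0.0854
grip_force: 0.0
t: 61.75
tool_pos: [0.328, 0.2613, 0.0171]
tool_rot: [-3.121, -0.353, -0.02]
contact_force: [0.8, -0.9, 6.3]
opening: 0.0589
grip_force: 107.2
t: 62.25
tool_pos: [0.3237, 0.2597, 0.1758]
tool_rot: [3.121, 0.353, 0.011]
contact_force: [0.3, 0.2, -3.0]
opening: 0.059
grip_force: 108.7
t: 62.75
tool_pos: [0.3226, 0.2594, 0.2618]
tool_rot: [3.119, 0.353, 0.005]
contact_force: [-1.0, -0.6, -3.9]
opening: 0.0589
grip_force: 109.1
[0.32256741 0.25944352 0.26177428] [ 0.5  -0.51  2.03 -0.    1.61  1.84]
shift [ 0.0472  0.5438 -0.0166] turn [ 0.002 -0.003  0.138] t 62.75
```

```bash

python3 -m jog '[[[0.0,0.05,-0.015],[0,0,0]],[[0.0,0.1,-0.015],[0,0,0]],[[0,0.15,-0.015],[0,0,0]],[[0,0.2,-0.015],[0,0,0]],[[0,0.24,-0.015],[0,0,0]]]' >/dev/null
python3 -m jog '[[[0.02,0.045,0],[0,0,0.14]],[[0.03,0.09,0],[0,0,0.14]],[[0.04,0.14,0],[0,0,0.14]],[[0.047,0.19,0],[0,0,0.14]],[[0.047,0.23,0],[0,0,0.14]]]' >/dev/null
python3 -m jog '[[[0,0.05,0],[0,0,0]],[[0,0.07,0],[0,0,0]],[[0,0.07,0],[0,0,0]]]' >/dev/null
python3 -m jog '[[[0,0,0],[0,0.48,0]],[[0,0,0],[0,0.48,0]],[[0,0,0],[0,0.48,0]],[[0,0,0],[0,0.48,0]],[[0,0,0],[0,0.48,0]]]' >/dev/null
python3 -m jog '[[[0,0,0],[0,0.48,0]],[[0,0,0],[0,0.48,0]],[[0,0,0],[0,0.48,0]],[[0,0,0],[0,0.48,0]],[[0,0,0],[0,0.48,0]]]' >/dev/null
python3 -m jog '[[[0,0,0],[0,0.47,0]],[[0,0,0],[0,0.47,0]],[[0,0,0],[0,0.47,0]],[[0,0,0],[0,0.47,0]],[[0,0,0],[0,0.47,0]]]' >/dev/null
python3 - <<'E'
from h import *
o,p,Rt=pose(); print(p,o["q"].round(2),o["opening"]); 
T=tool(4,82)
for z in (.15,.08): rel(np.array([.655,-.29,z])+T.apply([0,0,.019]),T)
E
```

```text
[ 0.48070418 -0.25709867  0.27916754] [-1.16 -0.49  2.41  1.55  1.22 -0.32] 0.058965955084735705
shift [-0.1042  0.0485  0.206 ] turn [-0.018 -0.001  0.002] t 65.55
shift [-0.1736  0.0485  0.2157] turn [-0.018 -0.001  0.002] t 65.55
```

```bash

python3 -m jog '[[[0,0.048,0.05],[-0.018,0,0]],[[0,0.048,0.1],[-0.018,0,0]],[[0,0.048,0.15],[-0.018,0,0]],[[0,0.048,0.19],[-0.018,0,0]],[[0,0.048,0.206],[-0.018,0,0]]]' >/dev/null
python3 -m jog '[[[-0.04,0,0],[0,0,0]],[[-0.08,0,0],[0,0,0]],[[-0.104,0,0],[0,0,0]],[[-0.104,0,0],[0,0,0]],[[-0.104,0,0],[0,0,0]]]' 
python3 - <<'E'
from h import *
o,p,Rt=pose(); print(p,o["q"].round(2),o["opening"]); 
T=tool(4,82)
for z in (.074,): rel(np.array([.655,-.29,z])+T.apply([0,0,.019]),T)
E
```

```text
t: 66.55
tool_pos: [0.6755, -0.2896, 0.1515]
tool_rot: [-2.332, -0.086, -2.041]
contact_force: [0.7, 0.3, -3.0]
opening: 0.0594
grip_force: 109.9
[ 0.67545801 -0.28961086  0.15154679] [-0.81  0.22  2.05  1.95  0.96 -0.78] 0.05943388193031969
shift [-0.0797 -0.0014  0.009 ] turn [ 0.001 -0.007  0.005] t 66.55
```

```bash

python3 -m jog '[[[-0.03,0,0.01],[0,0,0]],[[-0.06,0,0.01],[0,0,0]],[[-0.075,0,0.01],[0,0,0]],[[-0.079,0,0.01],[0,0,0]],[[-0.079,0,0.01],[0,0,0]]]'
python3 -m jog '[[[-0.001,0,0],[0,0,0]],[[-0.003,0,0],[0,0,0]],[[-0.005,0,0],[0,0,0]],[[-0.006,0,0],[0,0,0]],[[-0.006,0,0],[0,0,0]]]'
```

```text
t: 67.05
tool_pos: [0.6743, -0.2906, 0.0721]
tool_rot: [-2.332, -0.085, -2.043]
contact_force: [0.1, 0.1, -3.1]
opening: 0.0589
grip_force: 109.9
t: 67.55
tool_pos: [0.674, -0.2911, 0.0702]
tool_rot: [-2.321, -0.086, -2.054]
contact_force: [-5.9, 1.3, 11.4]
opening: 0.0591
grip_force: 110.1
```

```bash

python3 -m jog '[[[0.001,0,0],[0,0,0]],[[0.001,0,0],[0,0,0]],[[0.001,0,0],[0,0,0]],[[0.001,0,0],[0,0,0]],[[0.001,0,0],[0,0,0]]]' 0.95
python3 -m jog '[[[0,0,-0.02],[0,0,0]],[[0,0,-0.05],[0,0,0]],[[0,0,-0.08],[0,0,0]],[[0.03,0,-0.11],[0,0,0]],[[0.08,0,-0.13],[0,0,0]]]' >/dev/null
python3 -m jog '[[[0.08,0,-0.05],[0,0,0]],[[0.1,0,-0.08],[0,0,0]],[[0.1,0,-0.1],[0,0,0]],[[0.1,0,-0.1],[0,0,0]],[[0.1,0,-0.1],[0,0,0]]]' 1
python3 -m jog '[[[0,0,0],[0,0,0]],[[0,0,0],[0,0,0]],[[0,0,0],[0,0,0]],[[0,0,0],[0,0,0]],[[0,0,0],[0,0,0]]]' >/dev/null
python3 - <<'E'
from h import *
s=optics.get_image("scene"); t=optics.get_image("top")
cv2.imwrite("pics/m5.png",np.vstack([cv2.resize(s["image"][140:320,100:540],None,fx=1.5,fy=1.5),cv2.resize(t["image"][95:280,100:540],None,fx=1.5,fy=1.5)]))
E
```

```text
t: 68.05
tool_pos: [0.6721, -0.2895, 0.0642]
tool_rot: [-2.334, -0.082, -2.038]
contact_force: [-0.1, -0.4, 0.9]
opening: 0.0811
grip_force: 0.0
t: 69.05
tool_pos: [0.4694, -0.3031, 0.2707]
tool_rot: [-2.336, -0.083, -2.041]
contact_force: [0.2, -0.0, -1.1]
opening: 0.0853
grip_force: 0.0
```

View pics/m5.png

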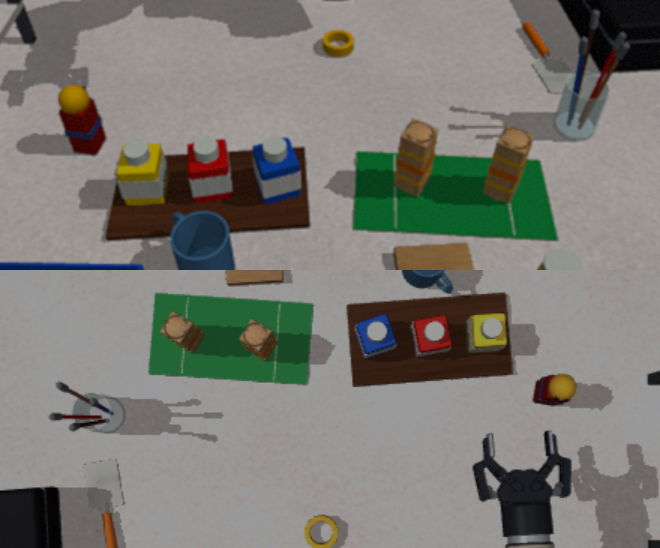

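All five pieces stand in place, and the toy and jar are undisturbed. I hand the job in.

```bash
python3 -c "
from station import job
print(job.finish_job())"
```

```text
the job is handed in; nothing more can be done
None
```

Job handed in: both blanks stand on the mat with their ballasted ends down, all three bottles stand cap up on the board, and the final pictures show the jar and toy still standing in place; no verdict came back.

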